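Refit the middle whetstone in a three-stone sprung holder

TASK

Put the loose whetstone back into the empty middle bay of the three-stone holder, lengthwise between the two stones already there. The bay is shorter than the stone until its sprung jaw (on the side away from the robot) is pushed back, so put one end against the jaw, push the jaw back and get the other end down behind the fixed bar, until the stone lies flat and fully home, clamped by the jaw like its neighbours. Do not shift the two neighbouring stones or the other things on the bench, and let go at the end.

Things in the scene. Friction and masses are not known exactly. Their poses are not given: they have to be found in the camera images.
- whetstone_centre (a point): centre of the loose whetstone, a rigid grey block 150 mm long (its x axis), 50 mm wide (y) and 25 mm thick (z), 0.25 to 0.55 kg; starts flat on the bench, on the robot's right. The two ends are alike and either broad face may be up
- holder: three-stone bench holder, fixed: dark metal plate 212 x 174 mm, its top (the floor under the stones) 12 mm above the bench. Origin on the bench under the middle bay's centre; x points away from the robot along the bays, y left across the three bays (pitch 52 mm). Sprung jaws at the +x end; behind them, at x = 98 to 108 mm, a bar 17 mm above the floor
- bar_top (a point): point on the inner top edge of the fixed steel bar (at x = -75 mm in the holder's frame), in line with the middle bay. The bar runs across all bays on the robot's side, is 12 mm thick (outer face at x = -87 mm), upright-faced, its flat top 14 mm above the floor (26 mm above the bench)
- bay (a point): where the centre of the seated middle stone must come: on the bay's centre line, 75 mm from the fixed bar's inner face, 12.5 mm above the floor; axes as the holder's. Between the neighbouring stones the bay is 54 mm wide, 2 mm on either side of a seated stone; the neighbours' tops stand 37 mm above the bench, level with a seated stone
- jaw_mid (a joint): slide of the middle bay's sprung jaw in m: 0 at rest (144 mm clear between jaw and fixed bar); grows as it is pushed along the holder's +x, to a hard stop at 0.009 (153 mm clear). The spring gives about 4 N at rest, 8.5 N at the stop, and returns the jaw by itself; with the 150 mm stone clamped it reads about 0.006
- jaw_face (a point): middle of the front face of the middle bay's sprung jaw, 7.5 mm above the floor; the jaw is a steel block 46 mm wide, 12 mm thick, its top 14.5 mm above the floor; the point moves with it
- stone_left_centre (a point): centre of the stone clamped in the left (+y) bay, same block as the loose stone, to be left as it is; it is loose and only held by its own sprung jaw
- stone_right_centre (a point): centre of the stone clamped in the right (-y) bay, same block, to be left as it is; held only by its own sprung jaw
- oil_bottle: small upright bottle, 37 mm across and 113 mm tall, origin under its centre, behind the holder on its right; bystander
- pliers_red: combination pliers lying flat, 168 x 56 x 13 mm, left of the holder, origin under the centre; bystander
- clipper_grey: hair clipper lying on the bench, 174 x 46 x 38 mm, in front of the grinder between holder and loose stone, origin under its centre; bystander
- scissors_1: hairdressing scissors lying flat, 158 x 66 x 9 mm, between the clipper and the grinder, origin under the centre; bystander

How it is judged:
At the end, for the whole second after the job is handed in: the whetstone lies lengthwise in the middle bay, its centre within 3 mm along, 4 mm across and 2 mm in height of the seated position, flat within 0.025 rad, clamped by the middle jaw (which reads 4 to 8 mm), at rest and released; the two neighbouring stones within 4 mm of where they were (x of whetstone_centre in the frame of bay between -0.003 and 0.003 m and y of whetstone_centre in the frame of bay between -0.004 and 0.004 m and z of whetstone_centre in the frame of bay below 0.002 m and angle between the z axis of whetstone_centre and the z axis of bay, either way round below 0.025 rad and angle between the x axis of whetstone_centre and the x axis of bay, either way round below 0.05 rad and value of joint jaw_mid between 0.004 and 0.008 m and linear speed of whetstone below 0.01 m/s and distance of each of stone_left_centre, stone_right_centre from where it was at the start of the episode below 0.004 m); the robot touches nothing.
It fails at once if a neighbouring stone is shifted or lifted by more than 6 mm (distance of any of stone_left_centre, stone_right_centre from where it was at the start of the episode above 0.006 m).
It fails at once if another thing on the bench is shifted by more than 20 mm (distance of any of oil_bottle, pliers_red, clipper_grey, scissors_1 from where it was at the start of the episode above 0.02 m).
It also fails if it takes over 54 s, if anything falls off the work surface, if the arm or the gripper's body presses on something with over 40 N, if the wrist force passes 120 N, or if a joint passes its speed limit or range.

ROBOT

A 6-joint arm with a two-finger parallel gripper is mounted at the origin on a cart in front of the work surface, level with it; the furniture and walls round the work are solid. World frame = base frame: x ahead of the robot, y to its left, z up, the work surface at z = 0. Lengths are in m, angles in rad, forces in N, time in s.
With the tool pointing down it reaches from about 0.425 to 0.95 m from the base axis. Payload 14.7 kg.
Tool frame: the origin (TCP) lies midway between the tips of the shut fingers; the grasp point (between the pads) lies 19 mm behind it; z points along the fingers, y is the direction in which the jaws open and shut (so a half turn about z gives the same grasp; the last joint's range is limited). The gripper opens to 85 mm and grips with 20 to 120 N. Pads are 22 mm wide; open, the fingers measure 114 mm over their backs; the gripper's body (76 mm by 85 mm) begins 54 mm behind the grasp point. The pads swing forward as they close: fully open they stand 13 mm farther back than shut.
Start: joints at [-1.385, 0.48, 1.596, -0, 1.065, -0.047], TCP at [0.15, -0.632, 0.211] pointing down, gripper open.
Joint ranges: [-2.75, 2.75], [-0.82, 2.05], [0.23, 2.67], [-1.56, 4.7], [0.09, 2.69], [-2.92, 2.92]. Speed limits (rad/s): [1.89, 1.89, 2.39, 3.01, 3.01, 3.01].

INTERFACE

Orientations are given as a unit quaternion [x, y, z, w].
In Python, from cell import sense, read_camera, sign_off, recognise, silhouettes, mark_of gives the robot as it stands.
- The arm moves only by the tool send_rows, never from a script. Its arguments are lists of equal length, an entry for each row: "travel": the shift along the tool's x, y, z in mm, a list of three; "dr": the turn, a rotation vector about the tool's x, y, z in rad, a list of three; "grip": the finger opening in mm, from 0 to 85.4. A call has 1 to 5 rows; each row shifts and turns the commanded pose from where the row before left it, along the tool's axes as they then stand; what a row does not reach is not made up. A row lasts 1/8 s, in which the tool goes at most 62.5 mm and 10.7 degrees, less where a joint would pass 70% of its speed; a pose out of reach is approached as far as the arm can. A call with a gripper value outside its range is refused whole. The fingers move at their own pace and stop on an object; "squeeze" is the grip in N (left out, the last holds). Time passes only in rows, so rows that do not move let the fingers close. It gives the time, the measured TCP pose, the force and the opening at its end, in the units of the state.
- sense(): the state, without advancing time (a new reading comes with each control period).
- read_camera(name): name is "side" or "top"; returns a dict with "color" (384x512x3 uint8, red, green, blue), "vertical_fov" (degrees; the focal length in pixels is half the picture's height over the tangent of half this angle, whatever the lens; pixels are square), "cx", "cy" (the principal point, pixels), "rvec" (rotation vector, rad) and "tvec" (3), from world to camera coordinates, as OpenCV has them. Camera axes: x right, y down, z forward; pixel columns grow to the right and rows downward; lengths in m; the calibration is good to about 2 mm. A picture is of the moment at which its call begins. There is no depth.
- sign_off(): hands the job in, once; it reports no verdict.
Trained networks look in the newest picture that a camera, given by its name, has taken for a name from the list of things; names that differ only in an ending like _2 or _b are one class to them, and where a whole thing is asked for, a point or a joint stands for the part that bears it (a point fixed in the world has none). Each returns a list of dicts, best first, with "p" (0 to 1); they miss things now and then, are a little off and sometimes report something else, mostly with a low value. They report only what shows in the picture. A call takes as long as a camera call.
- recognise(camera, target): "position" ([row, column] in pixels, amid what is visible of it).
- silhouettes(camera, target): "mask" (384x512 bool, what is visible of it) and "position" ([row, column] in pixels, amid what is visible of it).
- mark_of(camera, target): "position" ([row, column] in pixels: a listed point, or the origin of a listed thing).
The state is a dict: "t": time; "qpos": joint angles; "dq": joint speeds; "joint_efforts": joint torques, N m; "position": TCP position; "ee_rot": TCP orientation; "contact_force": force on the tool from outside, world axes, zero at the start; "torque": the same for the moment, N m; "width": finger opening in m.
Only numpy, scipy, OpenCV 4.12 (cv2) and the standard library are available. Lean on these libraries where they do the work, as an engineer would, in place of code of your own. Each camera call takes 0.05 s, during which the arm holds its last target.

## Working session

There is one attempt and no reset: what is moved stays moved. The work goes in short steps, Python scripts to look and compute and a tool call to move; the robot and the scene stay as the last step left them, time stands still between calls to the robot, and variables do not carry over. Pictures are saved under pics/ and viewed, and the job is handed in when it is done.

Besides the shell and the picture viewer there is one more tool, called after "Emit:" by a JSON object that holds its "api" and its "payload". send_rows: Moves the arm, as the interface text tells. Its arguments: {"type":"object","properties":{"travel":{"type":"array"},"dr":{"type":"array"},"grip":{"type":"array"},"squeeze":{"type":"number"}},"required":["travel","dr","grip"]}

```bash
mkdir -p pics
cat > h.py <<'E'
import numpy as np, cv2
from cell import *
from scipy.spatial.transform import Rotation as R
def cam(n,save=None):
    c=read_camera(n)
    if save: cv2.imwrite('pics/'+save,c['color'][:,:,::-1])
    f=192/np.tan(np.radians(c['vertical_fov'])/2)
    K=np.array([[f,0,c['cx']],[0,f,c['cy']],[0,0,1]]);Rm=cv2.Rodrigues(np.array(c['rvec'],float))[0];t=np.array(c['tvec'],float).ravel()
    return c,K,Rm,t
def onplane(C,rc,z):
    c,K,Rm,t=C
    d=Rm.T@np.linalg.inv(K)@np.array([rc[1],rc[0],1.]);o=-Rm.T@t
    return o+d*(z-o[2])/d[2]
def proj(C,P):
    c,K,Rm,t=C
    p=K@(Rm@np.asarray(P,float)+t);return p[1]/p[2],p[0]/p[2]
E
python3 - <<'E'
from h import *
s=sense();print({k:np.round(v,3) for k,v in s.items()})
for n in['top','side']:
    C=cam(n,n+'0.png');print(n,C[1][0,0],C[1][:2,2],-C[2].T@C[3], C[2][2])
    for tg,z in [('whetstone_centre',.0125),('holder',0),('bar_top',.026),('bay',.0245),('jaw_face',.0195),('stone_left_centre',.0245),('stone_right_centre',.0245),('oil_bottle',0),('clipper_grey',0),('scissors_1',0),('pliers_red',0)]:
        for d in mark_of(n,tg)[:2]:
            print(n,tg,round(d['p'],2),np.round(d['position'],1),np.round(onplane(C,d['position'],z),4))
E
```

```text
{'t': np.float64(0.0), 'qpos': array([-1.385,  0.481,  1.597,  0.   ,  1.065, -0.047]), 'dq': array([ 0.001, -0.   ,  0.001,  0.001, -0.001, -0.001]), 'joint_efforts': array([-8.0000e-03, -9.5067e+01, -4.3019e+01, -1.0000e-03,  1.2000e-02,
        0.0000e+00]), 'position': array([ 0.15 , -0.632,  0.21 ]), 'ee_rot': array([ 0.993,  0.116, -0.   , -0.001]), 'contact_force': array([-0.43 ,  0.117,  0.142]), 'torque': array([-0.007, -0.   , -0.045]), 'width': np.float64(0.085)}
top 444.3012851733028 [260.07113041 184.84445879] [ 4.16215804e-01 -1.83713750e-05  1.71978482e+00] [ 0.06550324  0.00677137 -0.99782938]
top whetstone_centre 0.55 [202.7 365.4] [ 0.4597 -0.3924  0.0125]
top holder 0.97 [173.  191.1] [0.5752 0.28   0.    ]
top bar_top 0.58 [189.8 190.2] [0.5084 0.2785 0.026 ]
top bay 0.81 [173.4 186. ] [0.5714 0.2956 0.0245]
top bay 0.72 [169.6 203.8] [0.5861 0.2274 0.0245]
top jaw_face 0.49 [155.5 182.5] [0.6412 0.3107 0.0195]
top stone_right_centre 0.65 [167.9 206.8] [0.5926 0.2159 0.0245]
top oil_bottle 0.64 [141.2 244.2] [0.6999 0.0737 0.    ]
top scissors_1 0.69 [205.9 305. ]
[... 158 characters left out ...]
14701 [253.44178877 185.86591795] [ 1.50812454 -0.18530344  1.00830513] [-0.70064543  0.15501611 -0.69646679]
side whetstone_centre 0.75 [192.9 111. ] [ 0.4582 -0.3982  0.0125]
side holder 0.81 [192.9 335.8] [0.5713 0.2869 0.    ]
side bay 0.91 [188.5 335.8] [0.5757 0.2817 0.0245]
side jaw_face 0.43 [202.7 349.9] [0.637  0.3061 0.0195]
side stone_left_centre 0.74 [182.9 349.5] [0.5595 0.3323 0.0245]
side stone_right_centre 0.69 [191.7 320.4] [0.5805 0.2305 0.0245]
side oil_bottle 0.73 [236.5 278. ] [0.7093 0.0668 0.    ]
side scissors_1 0.37 [177.5 378.6] [0.5288 0.4477 0.    ]
side pliers_red 0.55 [177.9 379.2] [0.5309 0.4489 0.    ]
side pliers_red 0.46 [236.8 279.5] [0.7111 0.0708 0.    ]
```

Run:
```python
import cv2
a=cv2.imread('pics/top0.png');b=cv2.imread('pics/side0.png')
cv2.imwrite('pics/t_h.png',cv2.resize(a[120:240,120:270],None,fx=5,fy=5,interpolation=cv2.INTER_CUBIC))
cv2.imwrite('pics/t_s.png',cv2.resize(a[150:250,270:420],None,fx=5,fy=5,interpolation=cv2.INTER_CUBIC))
cv2.imwrite('pics/s_h.png',cv2.resize(b[140:260,270:420],None,fx=5,fy=5,interpolation=cv2.INTER_CUBIC))
```

```text
(no output)
```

View pics/top0.png

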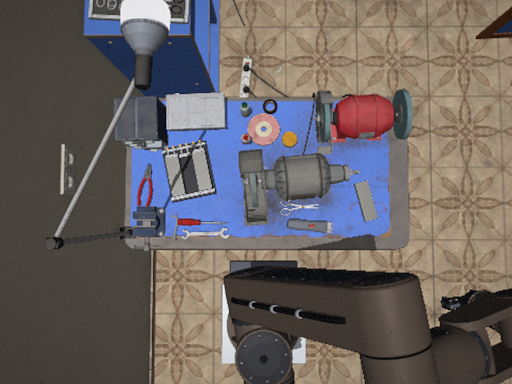

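View pics/side0.png

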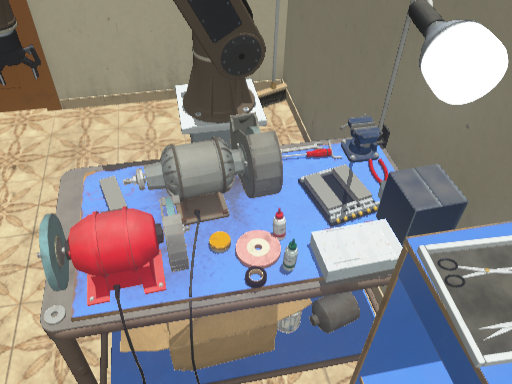

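```bash
ls pics
```

```text
s_h.png
side0.png
t_h.png
t_s.png
top0.png
```

View pics/t_h.png

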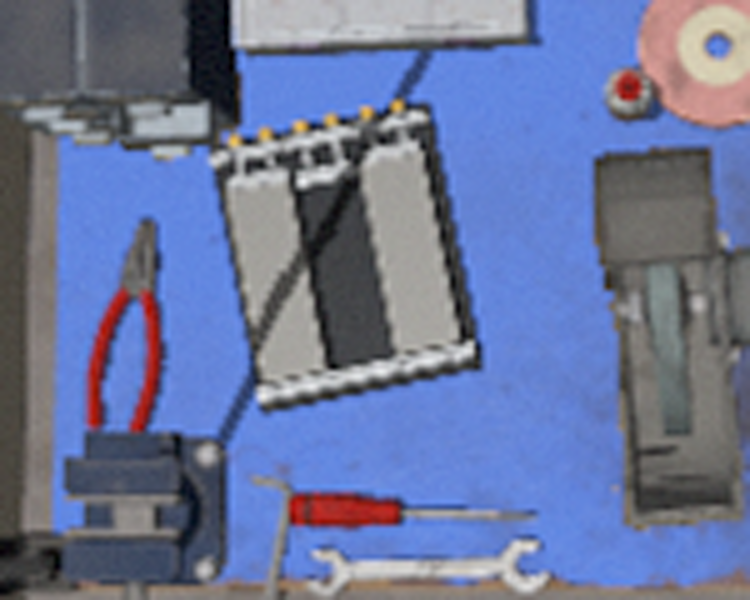

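View pics/t_s.png

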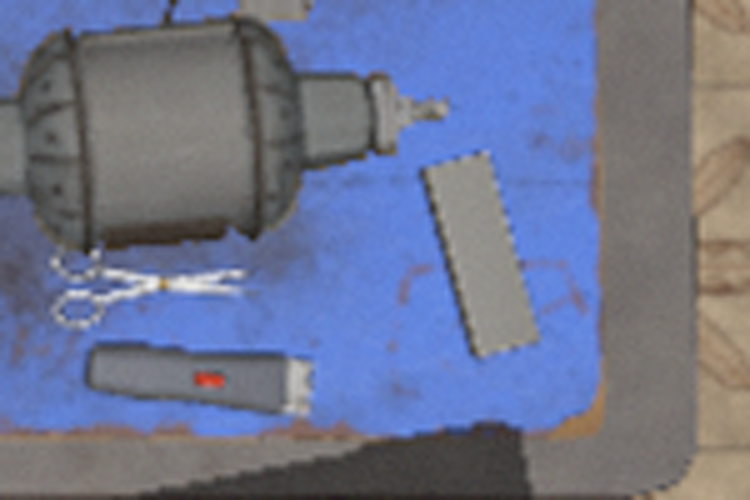

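View pics/s_h.png

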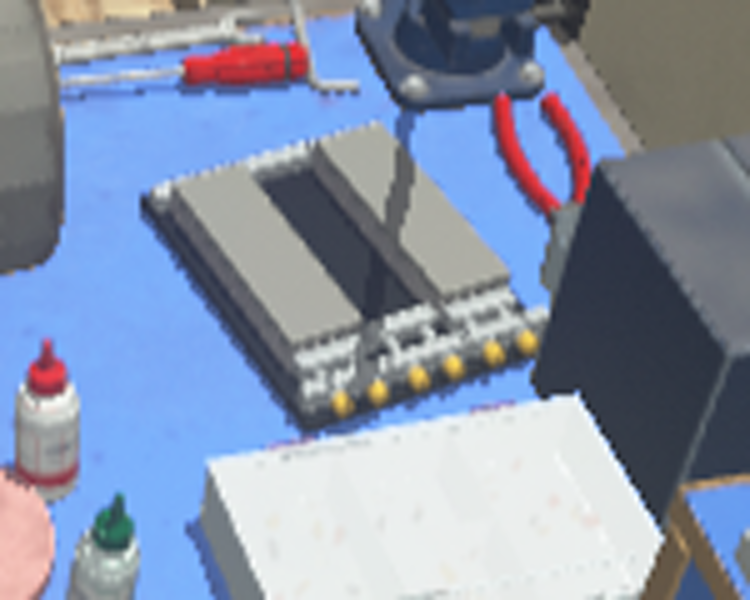

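```bash
cat > fit.py <<'E'
from h import *
from scipy.optimize import minimize
def rect(x0,x1,y0,y1,z): return [((x0,y0,z),(x1,y0,z)),((x1,y0,z),(x1,y1,z)),((x1,y1,z),(x0,y1,z)),((x0,y1,z),(x0,y0,z))]
HOLD=[((-75,s*27,37),(75,s*27,37)) for s in(1,-1)]+[((-75,s*77,37),(75,s*77,37)) for s in(1,-1)]
HOLD=[((a[0],a[1],a[2]),(b[0],b[1],b[2])) for a,b in HOLD]
HOLD+=[((75,27,37),(75,77,37)),((75,-77,37),(75,-27,37))]
STONE=rect(-75,75,-25,25,25)
def prep(C):
    g=cv2.cvtColor(C[0]['color'],cv2.COLOR_RGB2GRAY).astype(np.float32)
    g=cv2.GaussianBlur(g,(0,0),0.8)
    return cv2.Sobel(g,cv2.CV_32F,1,0,ksize=3)/8,cv2.Sobel(g,cv2.CV_32F,0,1,ksize=3)/8
def score(p,C,G,M,n=60):
    x,y,a=p;c,s=np.cos(a),np.sin(a);tot=0
    for A,B in M:
        A=np.array(A)/1e3;B=np.array(B)/1e3
        u=np.linspace(.03,.97,n)[:,None];P=A+(B-A)*u
        W=np.c_[x+c*P[:,0]-s*P[:,1],y+s*P[:,0]+c*P[:,1],P[:,2]]
        q=W@C[2].T+C[3];q=q@C[1].T;q=q[:,:2]/q[:,2:]
        d=q[-1]-q[0];L=np.linalg.norm(d);nn=np.array([-d[1],d[0]])/L
        m=q.astype(np.float32)
        gx=cv2.remap(G[0],m[:,0],m[:,1],cv2.INTER_CUBIC).ravel();gy=cv2.remap(G[1],m[:,0],m[:,1],cv2.INTER_CUBIC).ravel()
        v=gx*nn[0]+gy*nn[1]
        tot+=abs(np.median(v))*L if 0 else abs(v.mean())*L
    return -tot
def fit(Cs,M,p0,span=.012):
    G=[prep(C) for C in Cs];f=lambda p:sum(score(p,C,g,M) for C,g in zip(Cs,G))
    best=None
    for dx in np.linspace(-span,span,7):
        for dy in np.linspace(-span,span,7):
            for da in np.linspace(-.08,.08,7):
                p=np.array(p0)+[dx,dy,da];v=f(p)
                if best is None or v<best[0]: best=(v,p)
    r=minimize(f,best[1],method='Nelder-Mead',options=dict(initial_simplex=best[1]+np.array([[0,0,0],[.003,0,0],[0,.003,0],[0,0,.02]]),xatol=1e-5,fatol=1e-3))
    return r.x,r.fun
E
python3 - <<'E'
from fit import *
T=cam('top');S=cam('side')
for nm,M,p in(('hold',HOLD,(.573,.284,.24)),('stone',STONE,(.459,-.395,.27))):
    for k,Cs in(('top',[T]),('side',[S]),('both',[T,S])):
        r,v=fit(Cs,M,p);print(nm,k,np.round(r,4),round(v,1))
# lamp triangulation
def tri(a,b):
    A=[]
    o=[-C[2].T@C[3] for C in(T,S)];d=[C[2].T@np.linalg.inv(C[1])@np.array([q[1],q[0],1.]) for C,q in((T,a),(S,b))]
    s=np.linalg.lstsq(np.c_[d[0],-d[1]],o[1]-o[0],rcond=None)[0]
    return np.round(o[0]+s[0]*d[0],3),np.round(o[1]+s[1]*d[1],3)
print('lamp neck',tri((75,143),(15,428)))
print('lamp face',tri((30,146),(65,460)))
print('grinder top',tri((165,300),(150,200)),tri((155,250),(120,240)))
E
```

```text
hold top [0.5811 0.2875 0.206 ] -6039.6
hold side [0.5812 0.2873 0.2101] -4179.3
hold both [0.5811 0.2875 0.2085] -10213.2
stone top [ 0.4685 -0.3935  0.2607] -1085.9
stone side [ 0.4658 -0.3917  0.2561] -974.2
stone both [ 0.4668 -0.3925  0.2619] -1897.9
lamp neck (array([0.758, 0.296, 0.648]), array([0.761, 0.303, 0.651]))
lamp face (array([0.885, 0.299, 0.615]), array([0.889, 0.308, 0.619]))
grinder top (array([ 0.58 , -0.123,  0.241]), array([ 0.58 , -0.125,  0.241])) (array([0.601, 0.041, 0.336]), array([ 0.592, -0.021,  0.333]))
```

```bash
cat > ov.py <<'E'
from fit import *
def ov(C,items,fn,box,sc=5):
    r0,r1,c0,c1=box
    im=cv2.resize(C[0]['color'][r0:r1,c0:c1,::-1],None,fx=sc,fy=sc,interpolation=cv2.INTER_CUBIC)
    for M,p,col in items:
        x,y,a=p;c,s=np.cos(a),np.sin(a)
        for A,B in M:
            q=[]
            for P in(A,B):
                P=np.array(P)/1e3;r,cc=proj(C,(x+c*P[0]-s*P[1],y+s*P[0]+c*P[1],P[2]));q.append((int(((cc-c0+.5)*sc-.5)*16),int(((r-r0+.5)*sc-.5)*16)))
            cv2.line(im,q[0],q[1],col,1,cv2.LINE_AA,4)
    cv2.imwrite('pics/'+fn,im)
E
python3 - <<'E'
from ov import *
T=cam('top');S=cam('side')
H=(.5811,.2875,.2085);B=(.4668,-.3925,.2619)
EX=rect(-106,106,-87,87,12)+rect(-87,-75,-80,80,26)
a=[(HOLD,H,(0,0,255)),(EX,H,(0,255,255)),(STONE,B,(0,0,255))]
ov(T,a,'o1.png',(120,220,150,270),6);ov(S,a,'o2.png',(150,240,290,400),6);ov(T,a,'o3.png',(160,240,330,420),6)
E
```

```text
(no output)
```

View pics/o1.png

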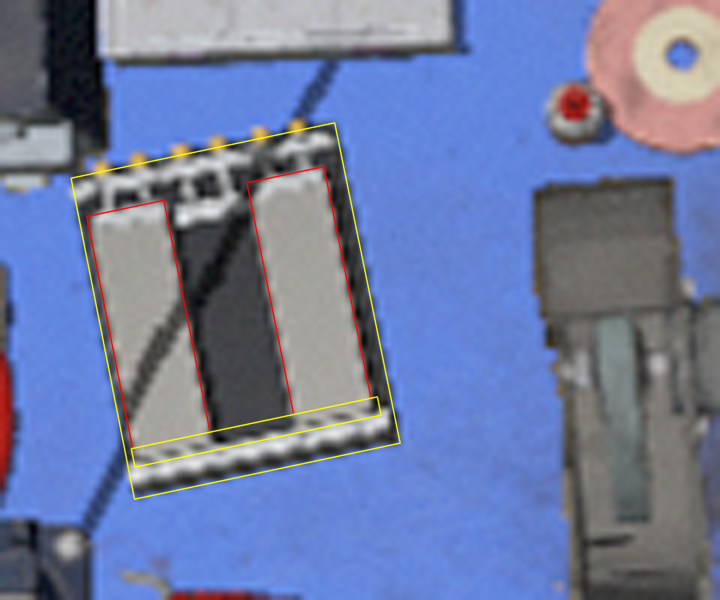

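View pics/o2.png

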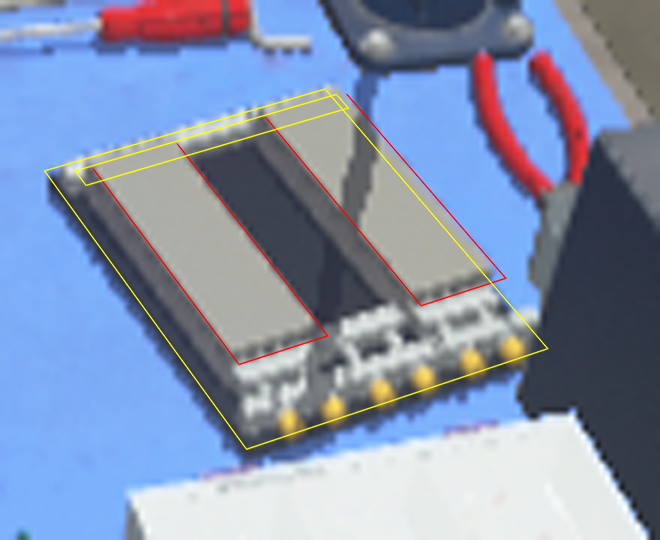

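View pics/o3.png

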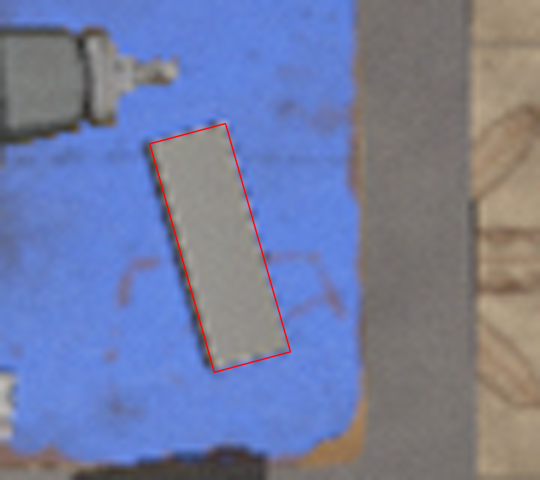

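```bash
cat > hm.py <<'E'
from ov import *
LONG=[((-73,s*y,37),(73,s*y,37)) for s in(1,-1) for y in(27,77)]
XE=[((-75,-25,26),(-75,25,26)),((-87,-76,26),(-87,76,26)),((69,-23,26.5),(69,23,26.5))]
FULL=LONG+XE
E
python3 - <<'E'
from hm import *
T=cam('top');S=cam('side')
for k,Cs in(('top',[T]),('side',[S]),('both',[T,S])):
    r,v=fit(Cs,FULL,(.576,.285,.23),.009);print(k,np.round(r,4),round(v,1))
    r2,v=fit(Cs,XE,r,.004);print('  x-edges only',np.round(r2,4))
H=r
a=[(FULL,H,(0,0,255)),(rect(-75,75,27,77,37)+rect(-75,75,-77,-27,37),H,(0,255,0))]
ov(T,a,'o4.png',(120,220,150,270),6);ov(S,a,'o5.png',(150,240,290,400),6)
E
```

```text
top [0.5715 0.2856 0.2088] -8067.7
  x-edges only [0.5709 0.2883 0.2099]
side [0.5734 0.2859 0.2129] -4509.7
  x-edges only [0.5723 0.2892 0.2012]
both [0.5719 0.2857 0.2104] -12479.1
  x-edges only [0.5712 0.2887 0.2091]
```

View pics/o4.png

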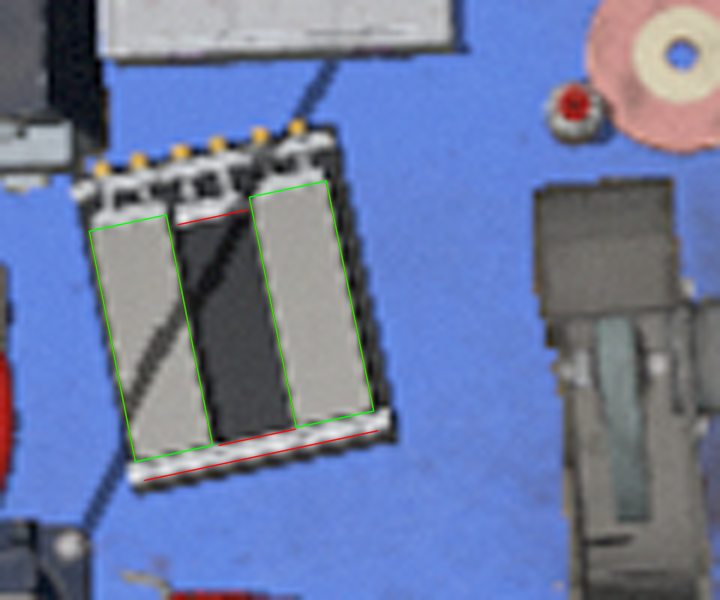

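View pics/o5.png

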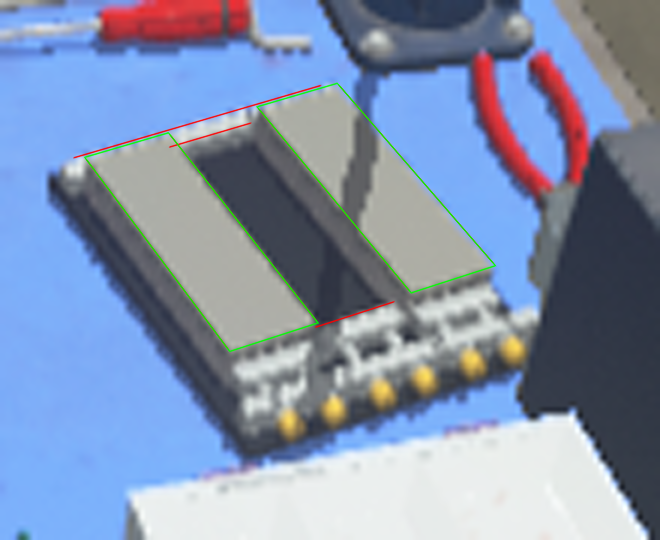

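```bash
cat > go.py <<'E'
from h import *
def plan(pos,yaw,pitch=0.,n=None,cur=None):
    # tool target: yaw, pitch about world-horizontal tool y ; pitch>0 lowers far(+x) end
    s=sense();p=np.array(s['position']);q=R.from_quat(s['ee_rot'])
    tgt=R.from_euler('z',yaw)*R.from_euler('y',pitch)*R.from_euler('x',np.pi)
    d=q.inv().apply(np.array(pos)-p)*1e3; rv=(q.inv()*tgt).as_rotvec()
    print('t',round(s['t'],2),'pos',np.round(p,4),'F',np.round(s['contact_force'],1),'w',np.round(s['width'],4))
    e=R.from_euler('x',np.pi).inv(); print('ypr',np.round((q*e).as_euler('ZYX'),4))
    print('delta tool mm',np.round(d,1),'rot',np.round(rv,4),'rows>=',np.linalg.norm(d)/62)
    return d,rv
E
python3 - <<'E'
from go import *
plan((.4185,-.4054,.1),.262)
E
```

```text
t 1.5 pos [ 0.15   -0.6324  0.2109] F [ 0.  -0.1 -0.3] w 0.0857
ypr [ 0.2328 -0.      0.    ]
delta tool mm [ 313.7 -159.   110.9] rot [-0.     -0.     -0.0292] rows>= 5.946875360229296
```

Emit:
{"api": "send_rows", "payload": {"travel": [[40,-20,14],[40,-20,14],[40,-20,14],[40,-20,14],[40,-20,14]], "dr": [[0,0,-0.006],[0,0,-0.006],[0,0,-0.006],[0,0,-0.006],[0,0,-0.005]], "grip": [70,70,62,62,62], "squeeze": 100}}

```text
t: 2.12
position: [0.3208, -0.4861, 0.1406]
ee_rot: [0.991, 0.131, 0.0, 0.0]
contact_force: [1.2, 0.6, 0.3]
width: 0.0619
```

Emit:
{"api": "send_rows", "payload": {"travel": [[40,-20,14],[40,-20,14],[33,-19,14],[0,0,12],[0,0,0]], "dr": [[0,0,0],[0,0,0],[0,0,0],[0,0,0],[0,0,0]], "grip": [62,62,62,62,62]}}

```text
t: 2.75
position: [0.4132, -0.4005, 0.0862]
ee_rot: [0.991, 0.131, -0.0, -0.0]
contact_force: [-0.5, 0.6, 0.5]
width: 0.0616
```

Run:
```python
from go import *
plan((.4185,-.4054,.02),.262)
from ov import *
T=cam('top','t1.png');S=cam('side','s1.png')
B=(.4668,-.3925,.2619)
ov(S,[(STONE,B,(0,0,255))],'a1.png',(120,240,60,200),5)
```

```text
t 2.75 pos [ 0.4132 -0.4005  0.0862] F [-0.5  0.6  0.5] w 0.0616
ypr [0.2624 0.0008 0.0011]
delta tool mm [ 3.9  6.2 66.2] rot [-0.0011  0.0008  0.0004] rows>= 1.0740211165184685
```

View pics/a1.png

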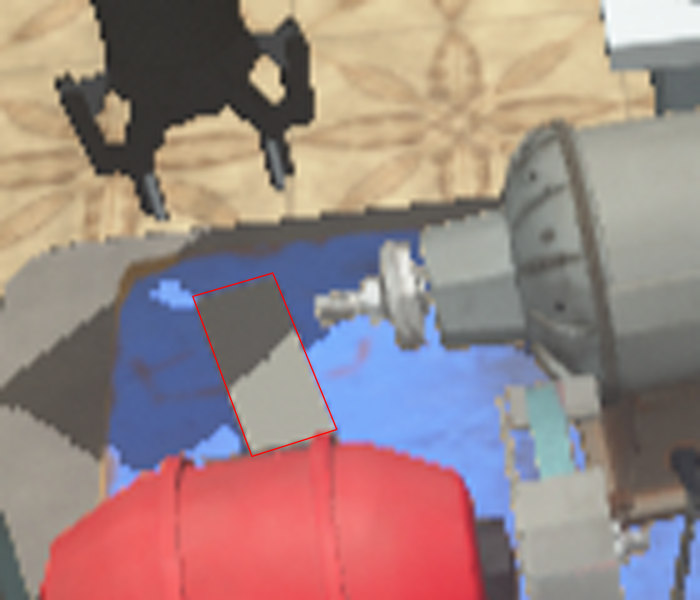

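Emit:
{"api": "send_rows", "payload": {"travel": [[4,6,20],[0,0,30],[0,0,24],[0,0,3],[0,0,3]], "dr": [[0,0,0],[0,0,0],[0,0,0],[0,0,0],[0,0,0]], "grip": [62,62,62,62,62]}}

```text
t: 3.48
position: [0.4191, -0.4061, 0.007]
ee_rot: [0.991, 0.13, 0.0, 0.0]
contact_force: [0.1, 0.4, 1.3]
width: 0.0616
```

Emit:
{"api": "send_rows", "payload": {"travel": [[0,0,2],[0,0,2]], "dr": [[0,0,0],[0,0,0]], "grip": [62,62]}}

```text
t: 3.72
position: [0.4194, -0.4059, 0.0035]
ee_rot: [0.991, 0.13, 0.0, 0.0]
contact_force: [0.8, 0.4, -1.4]
width: 0.0621
```

Emit:
{"api": "send_rows", "payload": {"travel": [[0,0,2],[0,0,1],[0,0,0]], "dr": [[0,0,0],[0,0,0],[0,0,0]], "grip": [62,62,62]}}

```text
t: 4.1
position: [0.419, -0.4054, -0.0001]
ee_rot: [0.991, 0.131, -0.0, -0.0]
contact_force: [0.2, 0.4, 0.4]
width: 0.0618
```

Emit:
{"api": "send_rows", "payload": {"travel": [[0,0,2],[0,0,0]], "dr": [[0,0,0],[0,0,0]], "grip": [62,62]}}

```text
t: 4.35
position: [0.419, -0.4054, -0.0022]
ee_rot: [0.991, 0.131, -0.0, -0.0]
contact_force: [0.3, 0.7, -0.9]
width: 0.062
```

Emit:
{"api": "send_rows", "payload": {"travel": [[0,0,1.5],[0,0,1],[0,0,0]], "dr": [[0,0,0],[0,0,0],[0,0,0]], "grip": [62,62,62]}}

```text
t: 4.72
position: [0.419, -0.4054, -0.0047]
ee_rot: [0.991, 0.131, -0.0, -0.0]
contact_force: [0.0, 0.0, 0.8]
width: 0.0622
```

Emit:
{"api": "send_rows", "payload": {"travel": [[0,0,1.5],[0,0,0]], "dr": [[0,0,0],[0,0,0]], "grip": [62,62]}}

```text
t: 4.97
position: [0.419, -0.4054, -0.0062]
ee_rot: [0.991, 0.131, -0.0, -0.0]
contact_force: [-0.6, 0.5, 0.9]
width: 0.0616
```

Emit:
{"api": "send_rows", "payload": {"travel": [[0,0,1],[0,0,0]], "dr": [[0,0,0],[0,0,0]], "grip": [62,62]}}

```text
t: 5.22
position: [0.4191, -0.4055, -0.0072]
ee_rot: [0.991, 0.131, -0.0, -0.0]
contact_force: [-0.5, -0.2, 0.3]
width: 0.0619
```

Emit:
{"api": "send_rows", "payload": {"travel": [[0,0,1],[0,0,0]], "dr": [[0,0,0],[0,0,0]], "grip": [62,62]}}

```text
t: 5.48
position: [0.419, -0.4054, -0.0082]
ee_rot: [0.991, 0.131, -0.0, -0.0]
contact_force: [0.4, 0.4, -0.3]
width: 0.0621
```

Emit:
{"api": "send_rows", "payload": {"travel": [[0,0,1],[0,0,0]], "dr": [[0,0,0],[0,0,0]], "grip": [62,62]}}

```text
t: 5.72
position: [0.419, -0.4054, -0.0092]
ee_rot: [0.991, 0.131, -0.0, -0.0]
contact_force: [-0.1, 0.3, -0.7]
width: 0.062
```

Emit:
{"api": "send_rows", "payload": {"travel": [[0,0,1],[0,0,0]], "dr": [[0,0,0],[0,0,0]], "grip": [62,62]}}

```text
t: 5.98
position: [0.419, -0.4054, -0.0102]
ee_rot: [0.991, 0.131, -0.0, -0.0]
contact_force: [-0.9, -0.0, 0.3]
width: 0.0617
```

Emit:
{"api": "send_rows", "payload": {"travel": [[0,0,1],[0,0,0],[0,0,1],[0,0,0]], "dr": [[0,0,0],[0,0,0],[0,0,0],[0,0,0]], "grip": [62,62,62,62]}}

```text
t: 6.48
position: [0.419, -0.4055, -0.0122]
ee_rot: [0.991, 0.131, -0.0, -0.0]
contact_force: [-0.1, 0.2, -0.2]
width: 0.0624
```

Run:
```python
from ov import *
T=cam('top');S=cam('side')
ov(S,[],'a2.png',(120,240,60,200),5)
ov(T,[],'a3.png',(160,280,320,460),5)
```

```text
(no output)
```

View pics/a2.png

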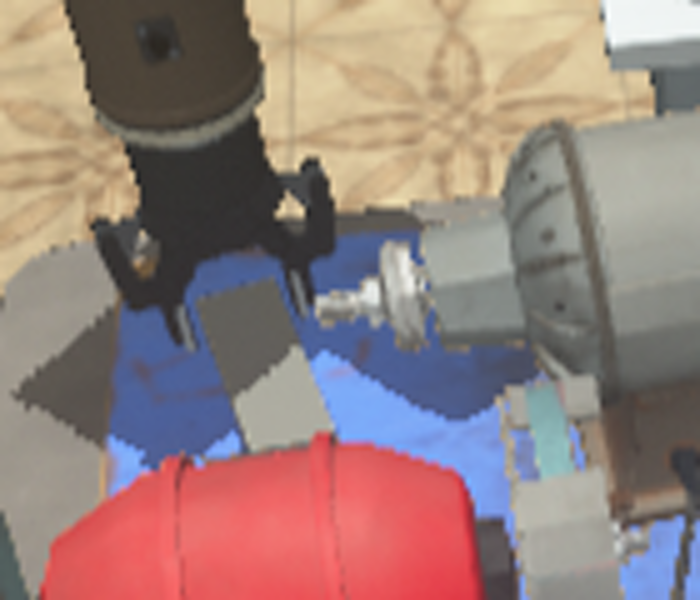

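Run:
```python
from h import *
S=cam('side')
c=np.array([.419,-.4055]);l=np.array([-np.sin(.262),np.cos(.262)]);x=np.array([np.cos(.262),np.sin(.262)])
for sg in(1,-1):
  for z in(0,.005,.01):
    q=[proj(S,(*(c+l*sg*.033+x*dx),z)) for dx in(-.011,.011)]
    print(sg,z,[((b-60)*5,(a-120)*5) for a,b in q])
```

```text
1 0 [(np.float64(295.9848204763742), np.float64(309.97444781002315)), (np.float64(305.03366202149977), np.float64(331.82398567183145))]
1 0.005 [(np.float64(294.5133214425924), np.float64(304.26143391133553)), (np.float64(303.56977864314507), np.float64(326.1082319316077))]
1 0.01 [(np.float64(293.03471612486044), np.float64(298.52083025686596)), (np.float64(302.09875643435106), np.float64(320.36460452508805))]
-1 0 [(np.float64(191.17706607742696), np.float64(341.2127907656843)), (np.float64(199.32727514302252), np.float64(363.70983510109227))]
-1 0.005 [(np.float64(189.42663581788324), np.float64(335.4884688099304)), (np.float64(197.57958801100153), np.float64(357.98421789561417))]
-1 0.01 [(np.float64(187.66762213608274), np.float64(329.73607702836557)), (np.float64(195.8232455632458), np.float64(352.2302449142177))]
```

Emit:
{"api": "send_rows", "payload": {"travel": [[0,0,1],[0,0,1],[0,0,1],[0,0,0]], "dr": [[0,0,0],[0,0,0],[0,0,0],[0,0,0]], "grip": [62,62,62,62]}}

```text
t: 7.12
position: [0.419, -0.4054, -0.0152]
ee_rot: [0.991, 0.131, -0.0, -0.0]
contact_force: [-0.7, -0.7, -0.7]
width: 0.0621
```

Emit:
{"api": "send_rows", "payload": {"travel": [[0,0,1],[0,0,1],[0,0,0]], "dr": [[0,0,0],[0,0,0],[0,0,0]], "grip": [62,62,62]}}

```text
t: 7.5
position: [0.419, -0.4054, -0.0172]
ee_rot: [0.991, 0.131, -0.0, -0.0]
contact_force: [0.1, 0.4, 0.7]
width: 0.0622
```

Emit:
{"api": "send_rows", "payload": {"travel": [[0,0,1],[0,0,1],[0,0,0]], "dr": [[0,0,0],[0,0,0],[0,0,0]], "grip": [62,62,62]}}

```text
t: 7.88
position: [0.419, -0.4054, -0.0192]
ee_rot: [0.991, 0.131, -0.0, -0.0]
contact_force: [0.5, -0.1, -1.2]
width: 0.0622
```

Run:
```python
from ov import *
T=cam('top');S=cam('side')
ov(S,[],'a4.png',(160,200,80,140),12)
ov(T,[],'a5.png',(160,280,320,460),5)
```

```text
(no output)
```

View pics/a4.png

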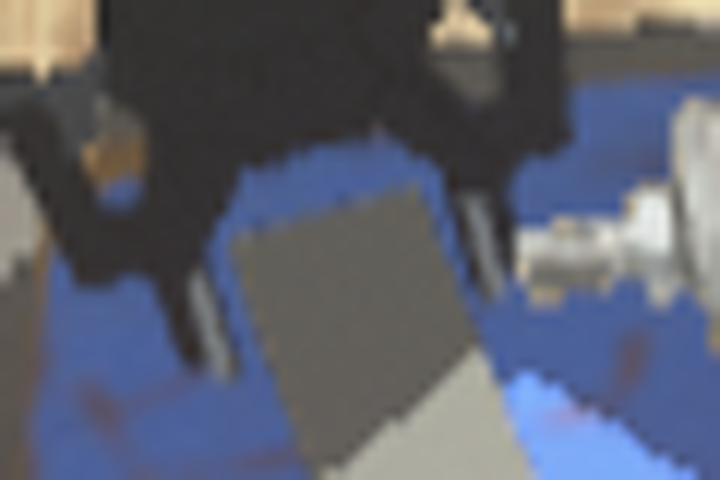

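View pics/a5.png

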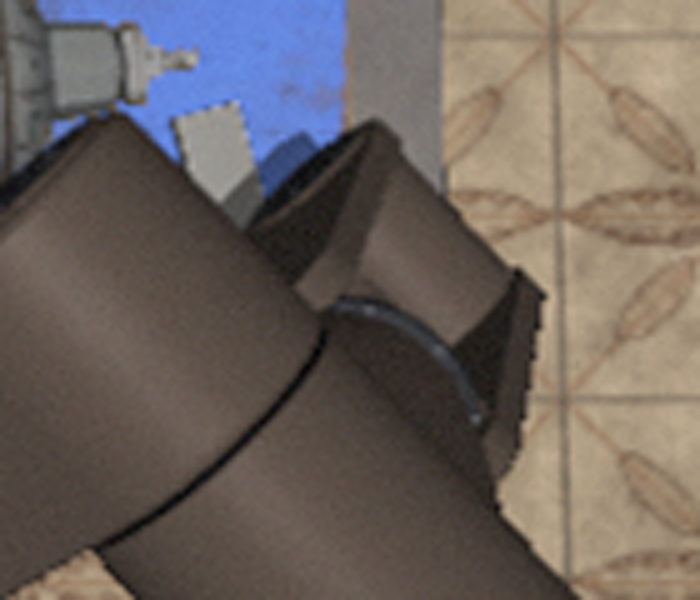

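Emit:
{"api": "send_rows", "payload": {"travel": [[0,0,1],[0,0,1],[0,0,0]], "dr": [[0,0,0],[0,0,0],[0,0,0]], "grip": [62,62,62]}}

```text
t: 8.35
position: [0.419, -0.4054, -0.0212]
ee_rot: [0.991, 0.131, -0.0, -0.0]
contact_force: [-0.0, -0.9, -0.7]
width: 0.0622
```

Emit:
{"api": "send_rows", "payload": {"travel": [[0,0,1],[0,0,0]], "dr": [[0,0,0],[0,0,0]], "grip": [62,62]}}

```text
t: 8.6
position: [0.419, -0.4055, -0.0221]
ee_rot: [0.991, 0.131, -0.0, -0.0]
contact_force: [1.1, 0.2, -0.3]
width: 0.0618
```

Emit:
{"api": "send_rows", "payload": {"travel": [[0,0,1],[0,0,0],[0,0,1],[0,0,0]], "dr": [[0,0,0],[0,0,0],[0,0,0],[0,0,0]], "grip": [62,62,62,62]}}

```text
t: 9.1
position: [0.419, -0.4055, -0.0242]
ee_rot: [0.991, 0.131, -0.0, -0.0]
contact_force: [0.8, 0.0, -0.0]
width: 0.0621
```

Run:
```python
from ov import *
S=cam('side')
ov(S,[],'a6.png',(160,200,80,140),12)
s=sense();print(s['position'],s['qpos'],s['contact_force'],s['joint_efforts'])
```

```text
[ 0.4190519  -0.40546924 -0.02414082] [-8.20921569e-01  7.10484004e-01  1.91056360e+00  2.56077116e-05
  5.20605556e-01  4.88076844e-01] [-0.75660007  0.07025897  0.09747056] [-1.79368417e-03 -9.55391765e+01 -2.22104448e+01 -5.24978589e-05
 -1.15497300e-02  1.80781598e-05]
```

View pics/a6.png

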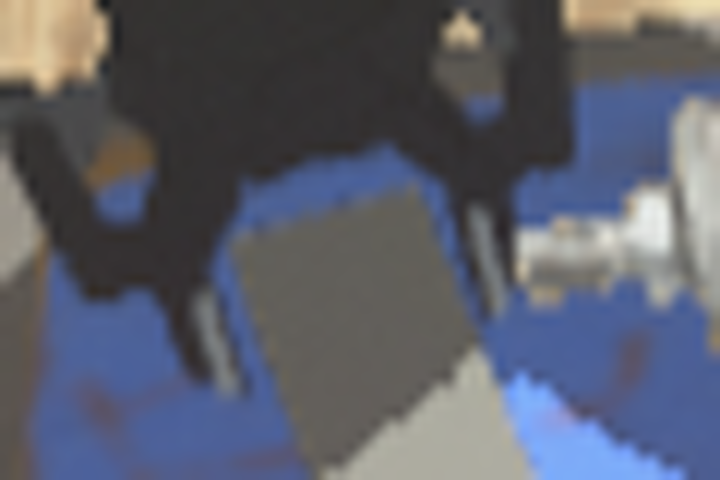

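Emit:
{"api": "send_rows", "payload": {"travel": [[0,0,1],[0,0,0]], "dr": [[0,0,0],[0,0,0]], "grip": [62,62]}}

```text
t: 9.4
position: [0.419, -0.4055, -0.0252]
ee_rot: [0.991, 0.131, -0.0, -0.0]
contact_force: [0.0, 0.8, 0.4]
width: 0.0618
```

Emit:
{"api": "send_rows", "payload": {"travel": [[0,0,1],[0,0,0]], "dr": [[0,0,0],[0,0,0]], "grip": [62,62]}}

```text
t: 9.65
position: [0.4191, -0.4055, -0.0259]
ee_rot: [0.991, 0.131, 0.0, 0.0]
contact_force: [-1.5, 0.9, 5.3]
width: 0.0621
```

Emit:
{"api": "send_rows", "payload": {"travel": [[0,0,-10],[0,0,-9],[0,0,0],[0,0,0],[0,0,0]], "dr": [[0,0,0],[0,0,0],[0,0,0],[0,0,0],[0,0,0]], "grip": [62,62,40,40,40], "squeeze": 110}}

```text
t: 10.28
position: [0.4196, -0.406, -0.0051]
ee_rot: [0.991, 0.131, 0.001, 0.001]
contact_force: [-5.7, 5.2, 35.5]
width: 0.0467
```

Emit:
{"api": "send_rows", "payload": {"travel": [[0,0,0],[0,0,-10],[0,0,-20],[0,0,-20],[0,0,0]], "dr": [[0,0,0],[0,0,0],[0,0,0],[0,0,0],[0,0,0]], "grip": [40,40,40,40,40]}}

```text
t: 10.9
position: [0.4196, -0.4061, 0.044]
ee_rot: [0.991, 0.131, 0.001, 0.001]
contact_force: [-0.4, 0.6, -3.4]
width: 0.0464
```

Run:
```python
from ov import *
S=cam('side')
ov(S,[],'a7.png',(120,240,60,200),5)
s=sense();print(s['position'],s['contact_force'],s['torque'],s['width'])
```

```text
[ 0.41917347 -0.40562866  0.04303766] [-0.20038777  0.46856149 -4.87844607] [0.04066601 0.1950223  0.00568708] 0.046379072280702566
```

View pics/a7.png

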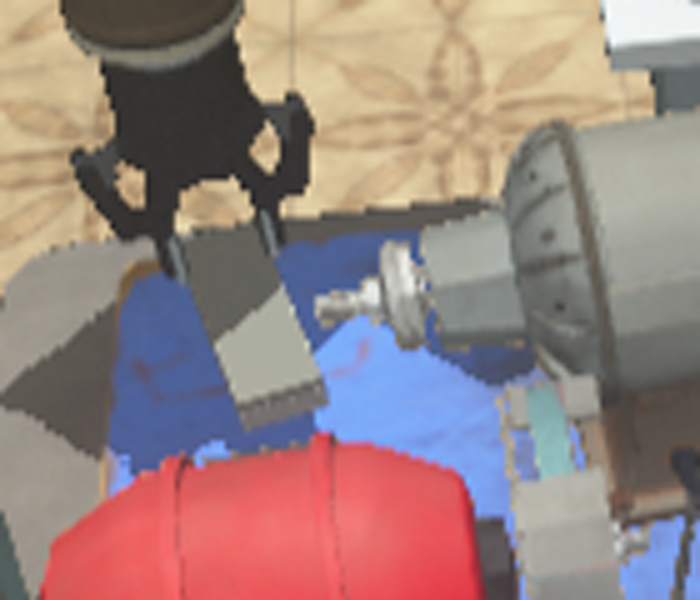

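Run:
```python
from go import *
plan((.46,-.40,.38),.262)
p=np.array([.46,-.40,.38]);q=R.from_euler('z',.262)*R.from_euler('x',np.pi)
print(q.inv().apply(np.array([.46,.16,.38])-p)*1e3)
```

```text
t 10.95 pos [ 0.4192 -0.4056  0.043 ] F [-0.2  0.5 -4.9] w 0.0464
ypr [ 0.2618 -0.0003 -0.0007]
delta tool mm [  41.     5.4 -336.9] rot [ 0.0007 -0.0003 -0.0002] rows>= 5.475375517226852
[ 1.45047177e+02 -5.40889375e+02 -6.62398442e-14]
```

Emit:
{"api": "send_rows", "payload": {"travel": [[0,0,-15],[0,0,-30],[0,0,-45],[0,0,-50],[5,0,-50]], "dr": [[0,0,0],[0,0,0],[0,0,0],[0,0,0],[0,0,0]], "grip": [40,40,40,40,40]}}

```text
t: 11.58
position: [0.4233, -0.4038, 0.2345]
ee_rot: [0.991, 0.13, -0.0, -0.0]
contact_force: [1.0, -0.9, -3.9]
width: 0.0467
```

Emit:
{"api": "send_rows", "payload": {"travel": [[10,0,-50],[15,0,-45],[11,0,-35],[0,5,-18],[0,0,0]], "dr": [[0,0,0],[0,0,0],[0,0,0],[0,0,0],[0,0,0]], "grip": [40,40,40,40,40]}}

```text
t: 12.2
position: [0.4602, -0.4, 0.382]
ee_rot: [0.991, 0.131, 0.0, 0.001]
contact_force: [0.1, 0.3, -4.4]
width: 0.0463
```

Run:
```python
from go import *
plan((.46,.16,.38),.21)
print(sense()['torque'])
S=cam('side','b1.png')
```

```text
t 12.2 pos [ 0.4602 -0.4     0.382 ] F [ 0.1  0.3 -4.4] w 0.0463
ypr [ 0.2618 -0.0008 -0.0015]
delta tool mm [ 144.7 -541.     1.3] rot [ 0.0015 -0.0008  0.0518] rows>= 9.032187509889614
[-0.08120004  0.21312546 -0.02166019]
```

View pics/b1.png

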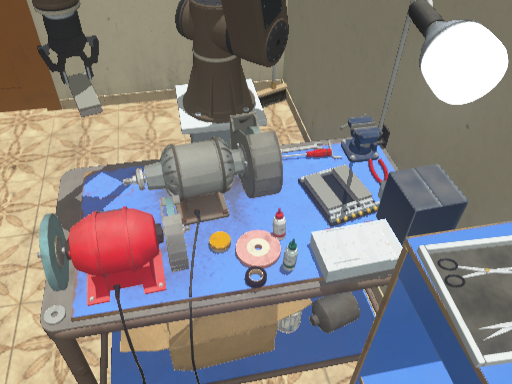

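Run:
```python
from go import *
S=cam('side')
for rc in[(113,240),(113,255),(130,270),(138,200)]:
    for z in(.15,.2,.25,.3,.35): print(rc,z,np.round(onplane(S,rc,z)[:2],3),end=' ')
    print()
T=cam('top')
for rc in[(150,240),(150,262),(222,246)]:
    for z in(.15,.2,.25,.3): print('T',rc,z,np.round(onplane(T,rc,z)[:2],3),end=' ')
    print()
```

```text
(113, 240) 0.15 [0.306 0.03 ] (113, 240) 0.2 [0.376 0.018] (113, 240) 0.25 [0.446 0.005] (113, 240) 0.3 [ 0.516 -0.008] (113, 240) 0.35 [ 0.586 -0.02 ] 
(113, 255) 0.15 [0.315 0.078] (113, 255) 0.2 [0.384 0.062] (113, 255) 0.25 [0.454 0.047] (113, 255) 0.3 [0.523 0.032] (113, 255) 0.35 [0.593 0.016] 
(130, 270) 0.15 [0.411 0.105] (130, 270) 0.2 [0.475 0.088] (130, 270) 0.25 [0.539 0.071] (130, 270) 0.3 [0.603 0.055] (130, 270) 0.35 [0.667 0.038] 
(138, 200) 0.15 [ 0.413 -0.112] (138, 200) 0.2 [ 0.477 -0.116] (138, 200) 0.25 [ 0.54 -0.12] (138, 200) 0.3 [ 0.604 -0.125] (138, 200) 0.35 [ 0.668 -0.129] 
T (150, 240) 0.15 [0.644 0.082] T (150, 240) 0.2 [0.636 0.08 ] T (150, 240) 0.25 [0.629 0.077] T (150, 240) 0.3 [0.622 0.074] 
T (150, 262) 0.15 [0.644 0.004] T (150, 262) 0.2 [0.636 0.004] T (150, 262) 0.25 [0.629 0.004] T (150, 262) 0.3 [0.622 0.003] 
T (222, 246) 0.15 [0.388 0.06 ] T (222, 246) 0.2 [0.389 0.058] T (222, 246) 0.25 [0.39  0.056] T (222, 246) 0.3 [0.391 0.054]
```

Emit:
{"api": "send_rows", "payload": {"travel": [[4,-15,0],[8,-30,0],[12,-45,0],[13,-50,0],[13,-50,0]], "dr": [[0,0,0],[0,0,0],[0,0,0],[0,0,0],[0,0,0]], "grip": [40,40,40,40,40]}}

```text
t: 12.98
position: [0.4581, -0.2009, 0.3802]
ee_rot: [0.991, 0.13, -0.0, -0.0]
contact_force: [0.4, -0.1, -3.6]
width: 0.0462
```

Emit:
{"api": "send_rows", "payload": {"travel": [[13,-50,0],[13,-50,0],[13,-50,0],[13,-50,0],[13,-50,0]], "dr": [[0,0,0],[0,0,0],[0,0,0],[0,0,0],[0,0,0]], "grip": [40,40,40,40,40]}}

```text
t: 13.6
position: [0.4558, 0.0572, 0.3805]
ee_rot: [0.991, 0.131, -0.0, -0.0]
contact_force: [1.3, -0.4, -4.2]
width: 0.0462
```

Emit:
{"api": "send_rows", "payload": {"travel": [[12,-45,0],[12,-40,0],[6,-20,0],[0,0,0]], "dr": [[0,0,0.02],[0,0,0.02],[0,0,0.012],[0,0,0]], "grip": [40,40,40,40]}}

```text
t: 14.1
position: [0.4595, 0.1657, 0.3802]
ee_rot: [0.994, 0.106, -0.001, -0.0]
contact_force: [-0.8, -0.0, -4.9]
width: 0.0466
```

Run:
```python
from go import *
plan((.49,.20,.15),.21)
print(sense()['torque'])
S=cam('side','b2.png');T=cam('top','b3.png')
```

```text
t 14.1 pos [0.4595 0.1657 0.3802] F [-0.8 -0.  -4.9] w 0.0466
ypr [0.2121 0.0014 0.0003]
delta tool mm [ 37.4 -27.1 230.2] rot [-0.0003  0.0014  0.0021] rows>= 3.786103368192176
[-0.08942506  0.21599984  0.07253754]
```

View pics/b2.png

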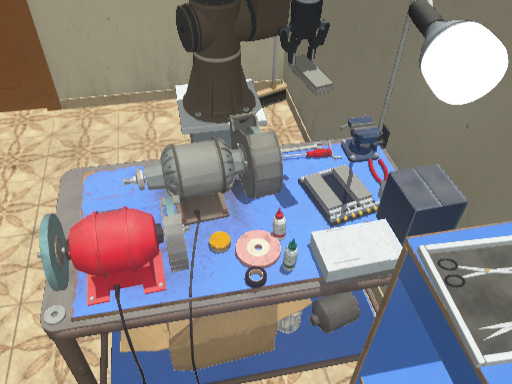

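View pics/b3.png

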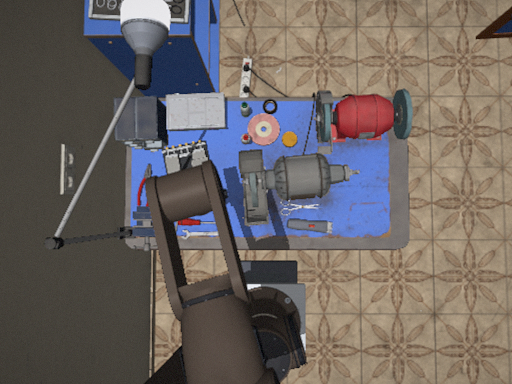

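Emit:
{"api": "send_rows", "payload": {"travel": [[5,-5,25],[10,-7,45],[10,-7,55],[8,-8,50],[4,0,35]], "dr": [[0,0,0],[0,0,0],[0,0,0],[0,0,0],[0,0,0]], "grip": [40,40,40,40,40]}}

```text
t: 14.82
position: [0.4904, 0.1974, 0.1688]
ee_rot: [0.995, 0.104, -0.001, 0.0]
contact_force: [0.8, -0.3, -4.1]
width: 0.0459
```

Run:
```python
from go import *
plan((.5211,.2749,.09),.21)
```

```text
t 14.82 pos [0.4904 0.1974 0.1688] F [ 0.8 -0.3 -4.1] w 0.0459
ypr [ 2.091e-01  1.900e-03 -2.000e-04]
delta tool mm [ 46.3 -69.4  78.7] rot [ 0.0002  0.0019 -0.0009] rows>= 1.8493487067913759
```

Emit:
{"api": "send_rows", "payload": {"travel": [[6,-10,10],[13,-20,18],[14,-20,22],[13,-19,22],[0,0,0]], "dr": [[0,0,0],[0,0,0],[0,0,0],[0,0,0],[0,0,0]], "grip": [40,40,40,40,40]}}

```text
t: 15.45
position: [0.5223, 0.2765, 0.0987]
ee_rot: [0.994, 0.105, -0.0, -0.0]
contact_force: [-0.8, -0.5, -4.0]
width: 0.046
```

Run:
```python
from go import *
from hm import *
plan((.5211,.2749,.09),.21)
s=sense();p=np.array(s['position']);print(s['torque'])
S=cam('side','b4.png')
# stone model: bottom = tcp+.0065 approx
yaw=.2091;c=(p[0]+.050*np.cos(yaw),p[1]+.050*np.sin(yaw),yaw)
zb=(p[2]+.0065)*1e3
ST=rect(-75,75,-25,25,zb+25)+rect(-75,75,-25,25,zb)
ov(S,[(ST,c,(0,0,255)),(LONG,(.572,.2857,.21),(0,255,0))],'b5.png',(110,250,270,400),5)
```

```text
t 15.45 pos [0.5223 0.2765 0.0987] F [-0.8 -0.5 -4. ] w 0.046
ypr [2.105e-01 1.000e-04 1.000e-04]
delta tool mm [-1.5  1.4  8.7] rot [-0.0001  0.0001  0.0005] rows>= 0.14363391679406798
[-0.0996757   0.1415015  -0.01384179]
```

View pics/b5.png

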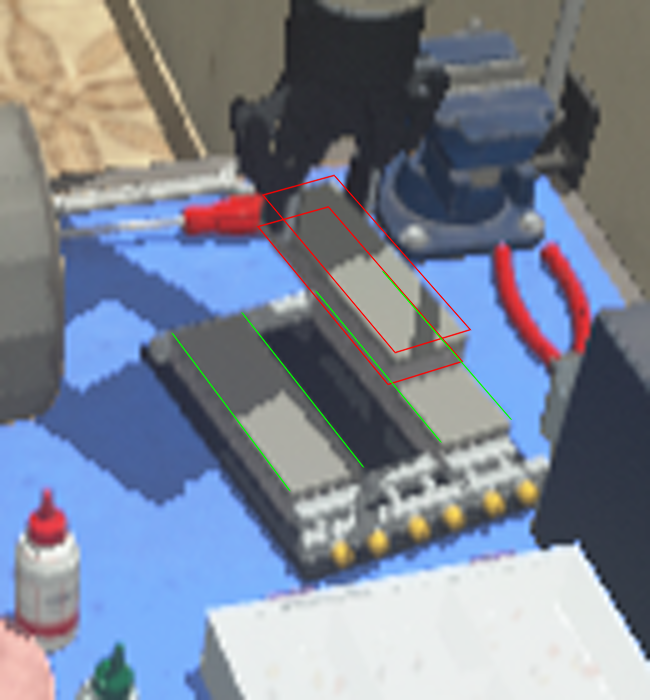

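Run:
```python
from go import *
from hm import *
s=sense();p=np.array(s['position']);yaw=.2105
S=cam('side')
print(p)
for off in(.004,.0065,.009):
    zb=(p[2]+off)*1e3
    ST=[((-40,s*25,zb+25),(73,s*25,zb+25)) for s in(1,-1)]+[((75,-24,zb+25),(75,24,zb+25)),((75,-24,zb),(75,24,zb)),((-5,-25,zb),(73,-25,zb))]
    c=(p[0]+.050*np.cos(yaw),p[1]+.050*np.sin(yaw),yaw)
    r,v=fit([S],ST,c,.008)
    d=r[:2]-np.array(c[:2]);l=np.array([[np.cos(yaw),np.sin(yaw)],[-np.sin(yaw),np.cos(yaw)]])@d
    print(off,np.round(r,4),'local dev',np.round(l*1e3,2),'dyaw',round(r[2]-yaw,4),round(v,1))
r,v=fit([S],FULL,(.572,.2857,.21),.006);print('holder side now',np.round(r,4))
r,v=fit([S],LONG,(.572,.2857,.21),.006);print('holder side now',np.round(r,4))
ov(S,[(ST,(*c,),(0,0,255))],'b6.png',(140,200,310,380),9)
```

```text
[0.52216233 0.27588079 0.09939574]
0.004 [0.573  0.2866 0.2069] local dev [ 1.98 -0.18] dyaw -0.0036 -1282.3
0.0065 [0.5755 0.2851 0.2151] local dev [ 4.09 -2.17] dyaw 0.0046 -1283.1
0.009 [0.578  0.2837 0.2124] local dev [ 6.21 -4.  ] dyaw 0.0019 -1284.6
holder side now [0.5763 0.2866 0.2099]
holder side now [0.612  0.2933 0.1542]
```

View pics/b6.png

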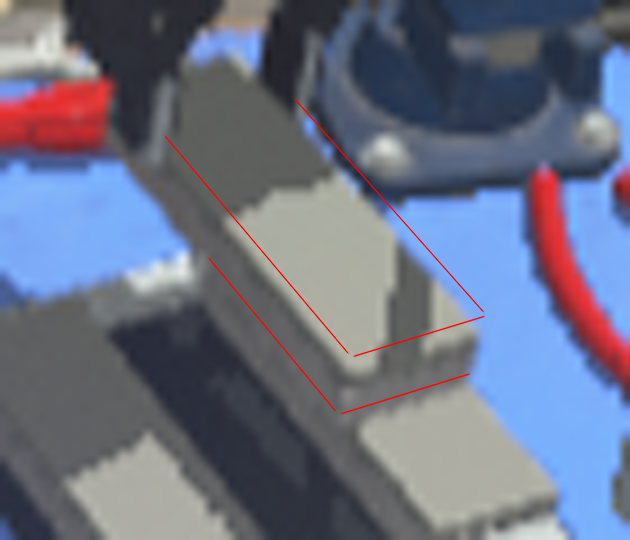

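```bash
cat > pl.py <<'E'
from go import *
H=(.572,.2857,.21); A=126.5; OFF=5.
def tgt(fx,fz,th,lat=0.5,yaw=.21,A=A,OFF=OFF):
    x=fx-A*np.cos(th)-OFF*np.sin(th); z=fz+A*np.sin(th)-OFF*np.cos(th)
    c,s=np.cos(H[2]),np.sin(H[2])
    return np.array([H[0]+(c*x-s*lat)/1e3,H[1]+(s*x+c*lat)/1e3,z/1e3]),yaw,th
def where():
    s=sense();p=np.array(s['position']);q=R.from_quat(s['ee_rot'])*R.from_euler('x',np.pi).inv()
    y,th,r=q.as_euler('ZYX');c,s_=np.cos(H[2]),np.sin(H[2]);d=(p[:2]-H[:2])*1e3
    x=c*d[0]+s_*d[1];lat=-s_*d[0]+c*d[1]
    fx=x+A*np.cos(th)+OFF*np.sin(th);fz=p[2]*1e3-A*np.sin(th)+OFF*np.cos(th)
    f=np.array(s['contact_force']);print('Fb x %.1f z %.1f th %.4f lat %.2f yaw %.4f | tipz %.1f nearbot %.1f'%(fx,fz,th,lat,y,p[2]*1e3+23.5-11*abs(np.sin(th)),fz+150*np.sin(th)),'F local %.1f %.1f %.1f'%(c*f[0]+s_*f[1],-s_*f[0]+c*f[1],f[2]),'w %.1f'%(s['width']*1e3))
def pl(*a,**k):
    where();return plan(*tgt(*a,**k))
E
python3 - <<'E'
from pl import *
pl(62,60,.12)
E
```

```text
Fb x 75.7 z 104.9 th -0.0007 lat 0.39 yaw 0.2099 | tipz 123.3 nearbot 104.8 F local -0.4 -0.1 -4.7 w 46.0
t 15.55 pos [0.5222 0.2755 0.0999] F [-0.4 -0.2 -4.7] w 0.046
ypr [ 2.099e-01 -7.000e-04  1.000e-04]
delta tool mm [-13.4  -0.1  29.7] rot [-1.000e-04 -1.207e-01 -1.000e-04] rows>= 0.5248168888182952
```

Emit:
{"api": "send_rows", "payload": {"travel": [[-4,0,8],[-5,0,12],[-4,0,9],[0,0,0],[0,0,0]], "dr": [[0,0,0],[0,0,0],[0,-0.04,0],[0,-0.05,0],[0,-0.03,0]], "grip": [40,40,40,40,40]}}

```text
t: 16.18
position: [0.5093, 0.2726, 0.0694]
ee_rot: [0.993, 0.104, -0.061, 0.006]
contact_force: [1.3, -1.2, -4.4]
width: 0.0461
```

```bash
cat > sf.py <<'E'
from pl import *
from hm import *
def stonefit(S,fn,box=(130,220,290,390),sc=7):
    # stone tilted: fit local offset (dx,lat,yaw) keeping z/tilt from kinematics
    s=sense();p=np.array(s['position']);q=R.from_quat(s['ee_rot'])*R.from_euler('x',np.pi).inv()
    y,th,r=q.as_euler('ZYX')
    ct,st=np.cos(th),np.sin(th)
    # tcp in stone frame (x from centre): a=A->75-A ; bottom at OFF above tcp ; coordinates relative tcp, in yaw frame mm
    def P(x,yy,zb): # x from centre, zb above bottom
        u=x-(75-A);w=zb+OFF
        return (u*ct+w*st,yy,p[2]*1e3-u*st+w*ct)
    M=[(P(-40,k*25,25),P(73,k*25,25)) for k in(1,-1)]+[(P(75,-24,25),P(75,24,25)),(P(75,-24,0),P(75,24,0)),(P(0,-25,0),P(73,-25,0))]
    c=(p[0],p[1],y)
    r,v=fit([S],M,c,.006)
    d=r[:2]-np.array(c[:2]);l=np.array([[np.cos(y),np.sin(y)],[-np.sin(y),np.cos(y)]])@d
    print('stone cam-kin local mm',np.round(l*1e3,2),'dyaw',round(r[2]-y,4))
    ov(S,[(M,r,(0,0,255)),(FULL,H,(0,255,0))],fn,box,sc)
E
python3 - <<'E'
from sf import *
where()
S=cam('side');stonefit(S,'c1.png')
E
```

```text
Fb x 62.1 z 58.8 th 0.1230 lat 0.27 yaw 0.2096 | tipz 91.5 nearbot 77.2 F local 1.0 -1.4 -4.4 w 46.1
stone cam-kin local mm [-0.27 -2.59] dyaw 0.0127
```

View pics/c1.png

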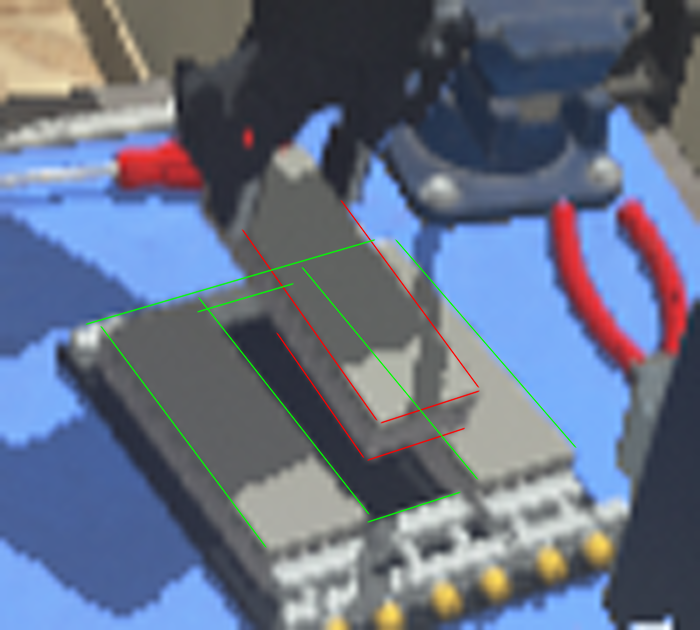

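Run:
```python
from pl import *
pl(62,41,.12)
```

```text
Fb x 62.5 z 58.7 th 0.1237 lat 0.22 yaw 0.2094 | tipz 91.4 nearbot 77.2 F local 1.0 -0.4 -3.7 w 46.0
t 16.23 pos [0.5097 0.2727 0.0693] F [ 1.  -0.2 -3.7] w 0.046
ypr [0.2094 0.1237 0.0003]
delta tool mm [ 1.7 -0.3 18.1] rot [-0.0003  0.0037 -0.0006] rows>= 0.2925383008400677
```

Emit:
{"api": "send_rows", "payload": {"travel": [[1,0,9],[1,0,9],[0,0,0]], "dr": [[0,0,0],[0,0,0],[0,0,0]], "grip": [40,40,40]}}

```text
t: 16.6
position: [0.5079, 0.2722, 0.0507]
ee_rot: [0.993, 0.105, -0.061, 0.007]
contact_force: [0.8, -0.4, -4.4]
width: 0.0462
```

Run:
```python
from sf import *
where()
S=cam('side');stonefit(S,'c2.png',(150,210,300,380),9)
ov(S,[],'c3.png',(150,210,300,380),9)
```

```text
Fb x 60.7 z 40.3 th 0.1219 lat 0.17 yaw 0.2099 | tipz 72.9 nearbot 58.6 F local 0.7 -0.5 -4.4 w 46.2
stone cam-kin local mm [ 0.26 -2.58] dyaw 0.0208
```

View pics/c3.png

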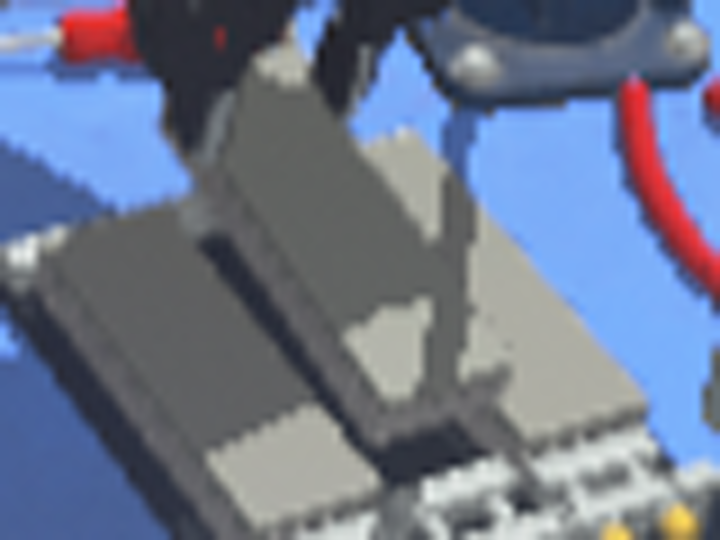

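View pics/c2.png

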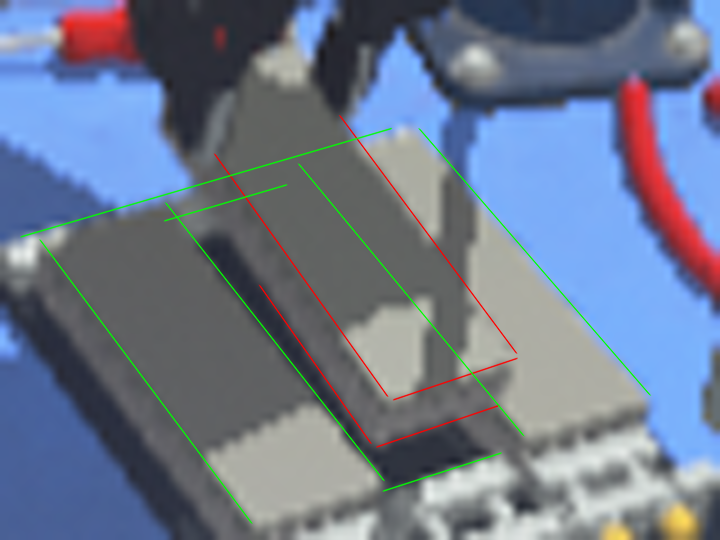

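Run:
```python
from sf import *
S=cam('side');
im=S[0]['color'][180:210,325:372,::-1]
im=cv2.resize(im,None,fx=16,fy=16,interpolation=cv2.INTER_NEAREST)
im=cv2.convertScaleAbs(im,alpha=1.3,beta=20);cv2.imwrite('pics/c4.png',im)
```

```text
(no output)
```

View pics/c4.png

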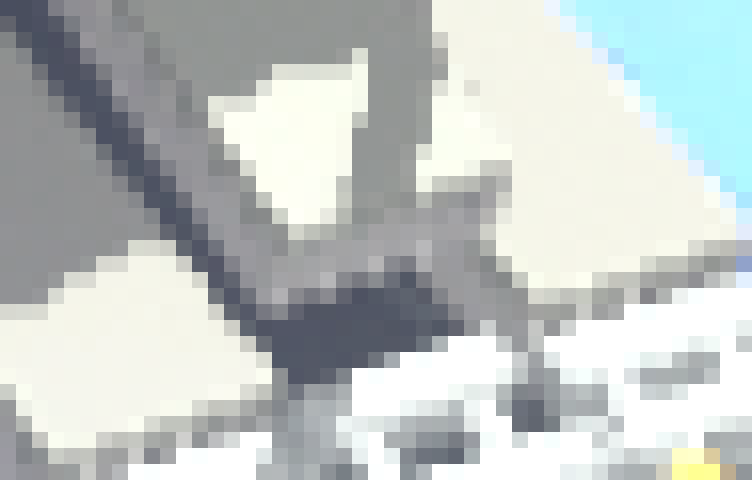

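Run:
```python
from sf import *
S=cam('side')
def loc(rc,z):
    P=onplane(S,rc,z/1e3);d=(P[:2]-np.array(H[:2]))*1e3;c,s=np.cos(H[2]),np.sin(H[2]);return np.round([c*d[0]+s*d[1],-s*d[0]+c*d[1]],1)
print('stone far bot right-side(-25)',loc((198.9,341.1),40.3))
print('stone far top -25',loc((194.5,343),65.1),' +25',loc((189.8,356.3),65.1))
print('nbr R corner (75,-27)',loc((204.2,341.5),37),'nbr L corner (75,27)',loc((198.3,357.5),37))
```

```text
stone far bot right-side(-25) [ 60.1 -23.4]
stone far top -25 [ 66.1 -25. ]  +25 [64.3 21.9]
nbr R corner (75,-27) [ 76.8 -31.6] nbr L corner (75,27) [74.2 25.6]
```

Emit:
{"api": "send_rows", "payload": {"travel": [[0.3,0.5,2],[0.3,0,2],[0.3,0,2],[0,0,0]], "dr": [[0,0,0],[0,0,0],[0,0,0],[0,0,0]], "grip": [40,40,40,40]}}

```text
t: 17.25
position: [0.5091, 0.2721, 0.0456]
ee_rot: [0.993, 0.105, -0.06, 0.006]
contact_force: [0.3, 1.1, -3.8]
width: 0.0463
```

Run:
```python
from pl import *
where();print(sense()['torque'])
```

```text
Fb x 61.8 z 35.3 th 0.1203 lat -0.18 yaw 0.2098 | tipz 67.7 nearbot 53.3 F local 0.5 1.1 -3.8 w 46.3
[-0.00854853  0.09064566 -0.03244608]
```

Emit:
{"api": "send_rows", "payload": {"travel": [[0.3,0,2],[0.3,0,2],[0,0,0]], "dr": [[0,0,0],[0,0,0],[0,0,0]], "grip": [40,40,40]}}

```text
t: 17.62
position: [0.5092, 0.2721, 0.0415]
ee_rot: [0.993, 0.105, -0.06, 0.006]
contact_force: [-0.5, 0.5, -5.1]
width: 0.0463
```

Run:
```python
from pl import *
where();print(sense()['torque'])
S=cam('side')
im=cv2.resize(S[0]['color'][150:210,310:385,::-1],None,fx=10,fy=10,interpolation=cv2.INTER_NEAREST);cv2.imwrite('pics/c5.png',cv2.convertScaleAbs(im,alpha=1.3,beta=20))
```

```text
Fb x 62.0 z 31.3 th 0.1203 lat -0.17 yaw 0.2098 | tipz 63.7 nearbot 49.3 F local -0.4 0.6 -5.1 w 46.3
[0.04255631 0.02508339 0.01555188]
```

View pics/c5.png

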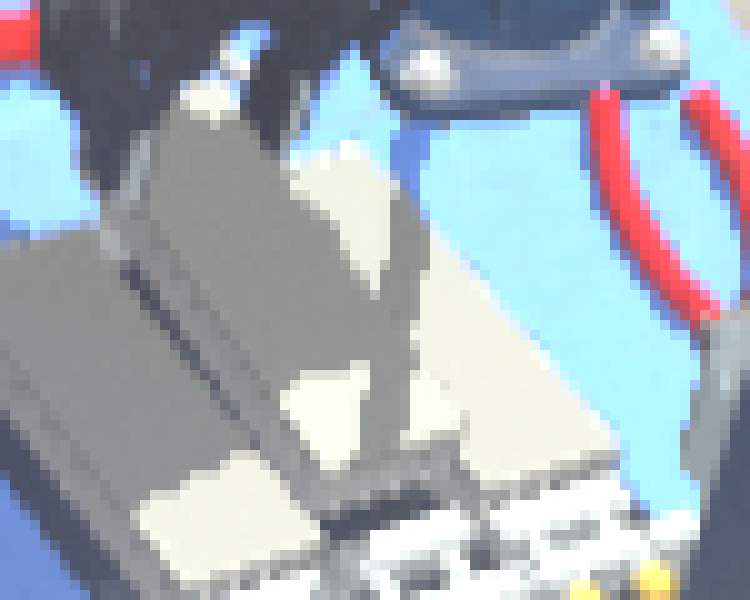

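Emit:
{"api": "send_rows", "payload": {"travel": [[0.3,0,3],[0.3,0,3],[0.3,0,3],[0,0,0]], "dr": [[0,0,0],[0,0,0],[0,0,0],[0,0,0]], "grip": [40,40,40,40]}}

```text
t: 18.18
position: [0.5089, 0.2721, 0.0323]
ee_rot: [0.993, 0.105, -0.06, 0.006]
contact_force: [-0.6, -1.0, -4.1]
width: 0.0465
```

Run:
```python
from pl import *
where();print(sense()['torque'])
```

```text
Fb x 61.7 z 22.1 th 0.1205 lat -0.18 yaw 0.2098 | tipz 54.5 nearbot 40.1 F local -0.8 -0.8 -4.1 w 46.5
[-0.01750505  0.03130773  0.02451188]
```

Emit:
{"api": "send_rows", "payload": {"travel": [[0.3,0,3],[0.3,0,3],[0,0,1],[0,0,0]], "dr": [[0,0,0],[0,0,0],[0,0,0],[0,0,0]], "grip": [40,40,40,40]}}

```text
t: 18.68
position: [0.5089, 0.2721, 0.0255]
ee_rot: [0.993, 0.105, -0.06, 0.006]
contact_force: [-0.6, 0.1, -3.8]
width: 0.0461
```

Emit:
{"api": "send_rows", "payload": {"travel": [[0,0,1],[0,0,0]], "dr": [[0,0,0],[0,0,0]], "grip": [40,40]}}

```text
t: 18.92
position: [0.5088, 0.2721, 0.0246]
ee_rot: [0.993, 0.105, -0.06, 0.006]
contact_force: [0.2, -0.0, -3.6]
width: 0.0463
```

Run:
```python
from pl import *
where();print(sense()['torque'])
```

```text
Fb x 61.5 z 14.4 th 0.1201 lat -0.15 yaw 0.2099 | tipz 46.8 nearbot 32.4 F local 0.2 -0.1 -3.6 w 46.3
[-0.0190517   0.00595166 -0.00394051]
```

Now push along +x to feel the jaw.

Emit:
{"api": "send_rows", "payload": {"travel": [[2,0,0],[2,0,0],[0,0,0]], "dr": [[0,0,0],[0,0,0],[0,0,0]], "grip": [40,40,40]}}

```text
t: 19.3
position: [0.513, 0.273, 0.0242]
ee_rot: [0.993, 0.104, -0.06, 0.006]
contact_force: [0.2, -0.7, -3.7]
width: 0.0463
```

Emit:
{"api": "send_rows", "payload": {"travel": [[2,0,-0.2],[0,0,0]], "dr": [[0,0,0],[0,0,0]], "grip": [40,40]}}

```text
t: 19.55
position: [0.5148, 0.2734, 0.0241]
ee_rot: [0.993, 0.104, -0.06, 0.006]
contact_force: [-0.6, 0.4, -3.4]
width: 0.0462
```

Run:
```python
from pl import *
where();print(sense()['torque'])
```

```text
Fb x 67.7 z 13.9 th 0.1198 lat -0.16 yaw 0.2098 | tipz 46.3 nearbot 31.9 F local -0.5 0.5 -3.4 w 46.2
[-0.01526621  0.03471504 -0.03374856]
```

Emit:
{"api": "send_rows", "payload": {"travel": [[1,0,-0.1],[1,0,-0.1],[0,0,0]], "dr": [[0,0,0],[0,0,0],[0,0,0]], "grip": [40,40,40]}}

```text
t: 19.92
position: [0.5161, 0.2736, 0.024]
ee_rot: [0.993, 0.105, -0.06, 0.006]
contact_force: [-2.8, -1.2, -2.8]
width: 0.0462
```

Emit:
{"api": "send_rows", "payload": {"travel": [[1,0,-0.1],[1,0,-0.1],[0,0,0]], "dr": [[0,0,0],[0,0,0],[0,0,0]], "grip": [40,40,40]}}

```text
t: 20.3
position: [0.518, 0.274, 0.0239]
ee_rot: [0.993, 0.105, -0.06, 0.006]
contact_force: [-4.4, -0.1, -3.5]
width: 0.0459
```

Run:
```python
from pl import *
where();print(sense()['torque'])
```

```text
Fb x 70.9 z 13.5 th 0.1212 lat -0.20 yaw 0.2098 | tipz 46.0 nearbot 31.7 F local -4.3 0.8 -3.5 w 45.9
[-0.05887309  0.85309921 -0.05690036]
```

Emit:
{"api": "send_rows", "payload": {"travel": [[1.1,0,-0.1],[1.1,0,-0.1],[1.1,0,-0.1],[1.1,0,-0.1],[0,0,0]], "dr": [[0,0,0],[0,0,0],[0,0,0],[0,0,0],[0,0,0]], "grip": [40,40,40,40,40]}}

```text
t: 20.92
position: [0.5218, 0.2748, 0.0237]
ee_rot: [0.993, 0.105, -0.061, 0.007]
contact_force: [-7.4, -0.7, -2.2]
width: 0.0462
```

Run:
```python
from pl import *
pl(76.3,12.5,.08,lat=-.2)
S=cam('side')
im=cv2.resize(S[0]['color'][150:210,310:385,::-1],None,fx=10,fy=10,interpolation=cv2.INTER_NEAREST);cv2.imwrite('pics/c6.png',cv2.convertScaleAbs(im,alpha=1.3,beta=20))
```

```text
Fb x 74.8 z 13.3 th 0.1221 lat -0.21 yaw 0.2098 | tipz 45.9 nearbot 31.5 F local -7.4 0.9 -2.2 w 46.2
t 20.93 pos [0.5218 0.2748 0.0237] F [-7.4 -0.7 -2.2] w 0.0462
ypr [ 0.2098  0.1221 -0.0003]
delta tool mm [ 1.9 -0.   5.9] rot [ 0.0002  0.0421 -0.0002] rows>= 0.09987983241653695
```

View pics/c6.png

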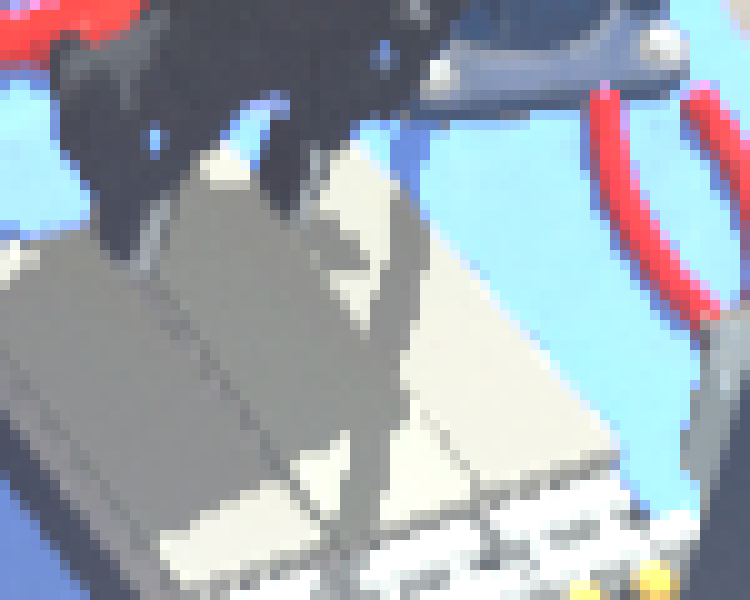

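Emit:
{"api": "send_rows", "payload": {"travel": [[0.9,0,0.8],[0.8,0,1.6],[0.4,0,1.7],[0.1,0,1.8],[0,0,0]], "dr": [[0,0.008,0],[0,0.011,0],[0,0.011,0],[0,0.012,0],[0,0,0]], "grip": [40,40,40,40,40]}}

```text
t: 21.6
position: [0.5228, 0.2749, 0.0175]
ee_rot: [0.994, 0.105, -0.04, 0.004]
contact_force: [-9.4, -1.2, -1.4]
width: 0.0465
```

Run:
```python
from pl import *
pl(76.5,12,.07,lat=-.2)
```

```text
Fb x 76.1 z 12.3 th 0.0806 lat -0.26 yaw 0.2098 | tipz 40.1 nearbot 24.3 F local -9.4 0.8 -1.4 w 46.5
t 21.6 pos [0.5228 0.2749 0.0175] F [-9.4 -1.2 -1.4] w 0.0465
ypr [ 0.2098  0.0806 -0.0004]
delta tool mm [ 0.5 -0.1  1.6] rot [ 0.0004  0.0106 -0.0002] rows>= 0.02638672392283453
```

Emit:
{"api": "send_rows", "payload": {"travel": [[0.2,0,0.8],[0.1,0,0.8],[0,0,0]], "dr": [[0,0.006,0],[0,0.006,0],[0,0,0]], "grip": [40,40,40]}}

```text
t: 21.98
position: [0.5228, 0.275, 0.0158]
ee_rot: [0.994, 0.105, -0.034, 0.004]
contact_force: [-9.3, -0.5, -1.0]
width: 0.0465
```

Run:
```python
from pl import *
pl(76.5,12,.07,lat=-.2);print(sense()['torque'])
S=cam('side')
im=cv2.resize(S[0]['color'][150:210,310:385,::-1],None,fx=10,fy=10,interpolation=cv2.INTER_NEAREST);cv2.imwrite('pics/c7.png',cv2.convertScaleAbs(im,alpha=1.3,beta=20))
```

```text
Fb x 76.2 z 12.1 th 0.0690 lat -0.26 yaw 0.2099 | tipz 38.6 nearbot 22.4 F local -9.2 1.5 -1.0 w 46.5
t 21.98 pos [0.5228 0.275  0.0158] F [-9.3 -0.5 -1. ] w 0.0465
ypr [ 0.2099  0.069  -0.0004]
delta tool mm [ 0.3 -0.1 -0. ] rot [ 0.0004 -0.001  -0.0001] rows>= 0.00480576678728624
[-0.10669562  1.5765881   0.06418267]
```

View pics/c7.png

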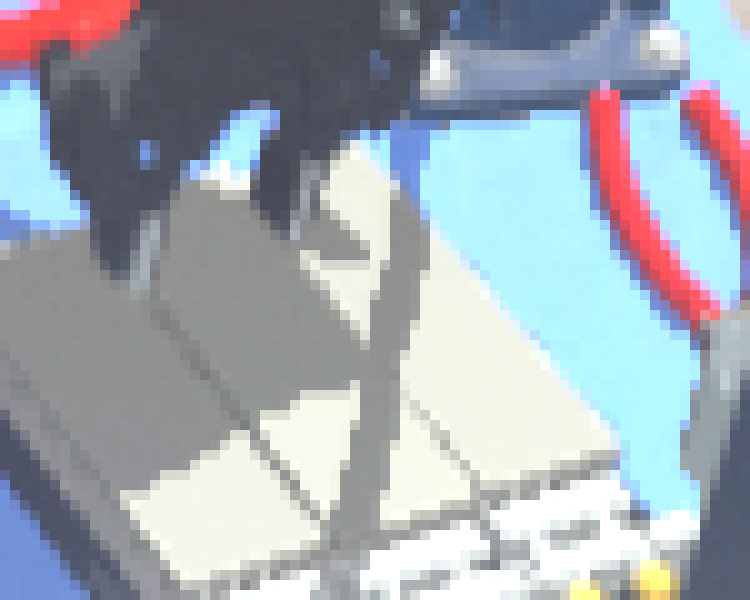

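Emit:
{"api": "send_rows", "payload": {"travel": [[0,0,0.7],[0,0,0]], "dr": [[0,0.006,0],[0,0,0]], "grip": [40,40]}}

```text
t: 22.28
position: [0.5229, 0.275, 0.0152]
ee_rot: [0.994, 0.105, -0.031, 0.003]
contact_force: [-8.7, -0.1, -2.8]
width: 0.0465
```

Run:
```python
from pl import *
pl(76.5,12,.065,lat=-.2);print(sense()['torque'])
```

```text
Fb x 76.3 z 12.2 th 0.0629 lat -0.27 yaw 0.2099 | tipz 38.0 nearbot 21.6 F local -8.5 1.7 -2.8 w 46.5
t 22.27 pos [0.5229 0.275  0.0152] F [-8.7 -0.1 -2.8] w 0.0465
ypr [ 0.2099  0.0629 -0.0004]
delta tool mm [ 0.2 -0.1 -0.1] rot [ 0.0004 -0.0021 -0.0001] rows>= 0.003829921506243543
[-0.09694625  1.55911632  0.04642506]
```

Emit:
{"api": "send_rows", "payload": {"travel": [[0,0,0],[0,0,0],[0,0,0]], "dr": [[0,0,0],[0,0,0],[0,0,0]], "grip": [62,62,62]}}

```text
t: 22.65
position: [0.5252, 0.2756, 0.0157]
ee_rot: [0.994, 0.105, -0.029, 0.003]
contact_force: [0.3, -0.3, -0.4]
width: 0.0621
```

Emit:
{"api": "send_rows", "payload": {"travel": [[0,0,-12],[0,0,-25],[0,0,-25],[-10,0,-25],[0,0,0]], "dr": [[0,0,0],[0,0,0],[0,0,0],[0,0,0],[0,0,0]], "grip": [62,62,62,40,20]}}

```text
t: 23.28
position: [0.5209, 0.275, 0.1055]
ee_rot: [0.994, 0.105, -0.028, 0.003]
contact_force: [-0.4, -0.5, -0.6]
width: 0.0265
```

Run:
```python
from pl import *
where()
S=cam('side')
im=cv2.resize(S[0]['color'][150:210,310:385,::-1],None,fx=10,fy=10,interpolation=cv2.INTER_NEAREST);cv2.imwrite('pics/c8.png',cv2.convertScaleAbs(im,alpha=1.3,beta=20))
```

```text
Fb x 74.4 z 103.3 th 0.0564 lat 0.15 yaw 0.2099 | tipz 128.4 nearbot 111.8 F local -0.4 -0.4 -0.6 w 26.5
```

View pics/c8.png

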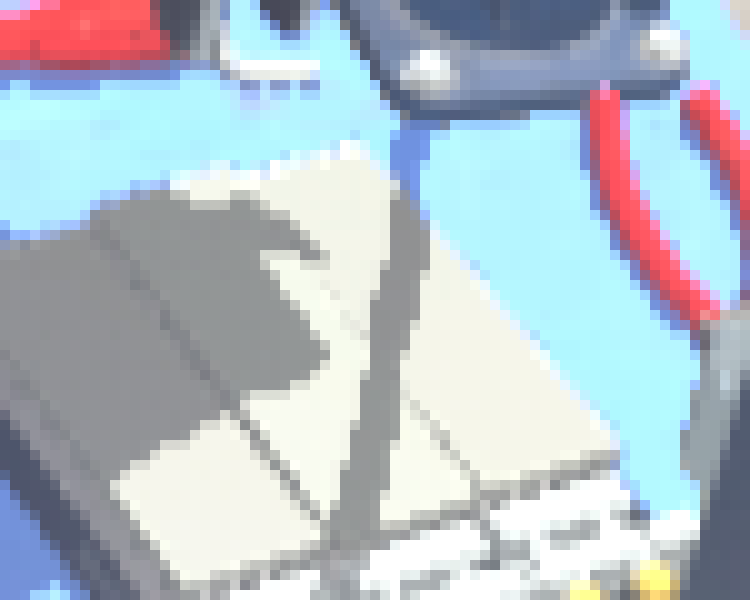

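Run:
```python
from pl import *
c,s=np.cos(.21),np.sin(.21)
x=-56;plan((H[0]+c*x/1e3,H[1]+s*x/1e3,.045),.21,0)
```

```text
t 23.32 pos [0.5206 0.2747 0.1043] F [-0.8 -0.8  0.3] w 0.0209
ypr [0.2099 0.0577 0.0005]
delta tool mm [ 0.   0.  59.3] rot [-0.0005  0.0577 -0.0001] rows>= 0.9572415606917608
```

Emit:
{"api": "send_rows", "payload": {"travel": [[0,0,15],[0,0,25],[0,0,19],[0,0,0],[0,0,0]], "dr": [[0,0,0],[0,0,0],[0,0,0],[0,0.0575,0],[0,0,0]], "grip": [0,0,0,0,0], "squeeze": 30}}

```text
t: 23.95
position: [0.5146, 0.273, 0.0422]
ee_rot: [0.994, 0.105, -0.003, 0.001]
contact_force: [0.1, -0.0, -0.3]
width: 0.0
```

Run:
```python
from pl import *
where()
S=cam('side')
im=cv2.resize(S[0]['color'][150:210,310:385,::-1],None,fx=10,fy=10,interpolation=cv2.INTER_NEAREST);cv2.imwrite('pics/c9.png',cv2.convertScaleAbs(im,alpha=1.3,beta=20))
```

```text
Fb x 67.8 z 46.5 th 0.0059 lat -0.45 yaw 0.2102 | tipz 65.7 nearbot 47.4 F local 0.1 -0.0 -0.3 w 0.0
```

View pics/c9.png

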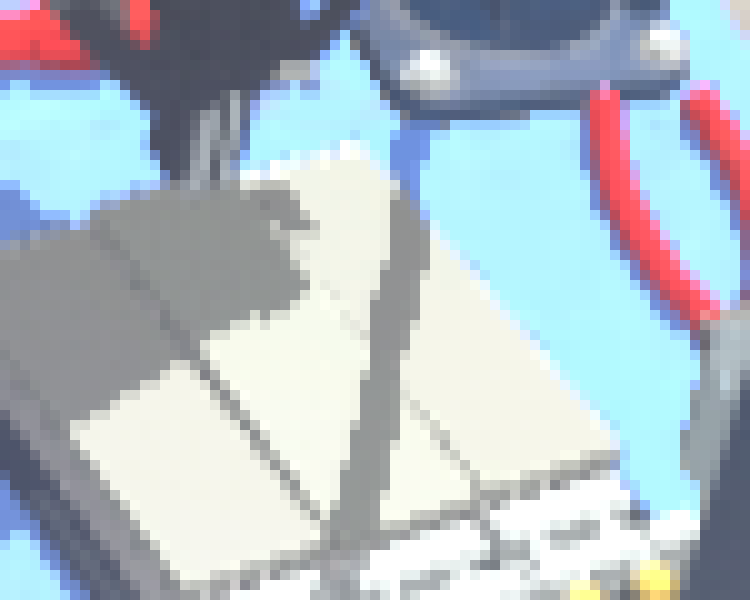

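Emit:
{"api": "send_rows", "payload": {"travel": [[0,0,3],[0,0,3],[0,0,2],[0,0,0]], "dr": [[0,0,0],[0,0,0],[0,0,0],[0,0,0]], "grip": [0,0,0,0]}}

```text
t: 24.5
position: [0.5164, 0.2736, 0.0358]
ee_rot: [0.995, 0.105, -0.001, 0.0]
contact_force: [0.6, 0.2, 0.6]
width: -0.0002
```

Emit:
{"api": "send_rows", "payload": {"travel": [[0,0,2],[0,0,2],[0,0,0]], "dr": [[0,0,0],[0,0,0],[0,0,0]], "grip": [0,0,0]}}

```text
t: 24.88
position: [0.5163, 0.2736, 0.0319]
ee_rot: [0.995, 0.105, -0.001, 0.0]
contact_force: [0.5, -0.8, -0.8]
width: 0.0001
```

Emit:
{"api": "send_rows", "payload": {"travel": [[0,0,2],[0,0,1],[0,0,0]], "dr": [[0,0,0],[0,0,0],[0,0,0]], "grip": [0,0,0]}}

```text
t: 25.25
position: [0.5164, 0.2737, 0.0289]
ee_rot: [0.995, 0.105, -0.001, 0.0]
contact_force: [0.2, -0.3, 0.1]
width: 0.0003
```

Emit:
{"api": "send_rows", "payload": {"travel": [[0,0,1],[0,0,1],[0,0,0]], "dr": [[0,0,0],[0,0,0],[0,0,0]], "grip": [0,0,0]}}

```text
t: 25.62
position: [0.5164, 0.2737, 0.0269]
ee_rot: [0.995, 0.105, -0.001, 0.0]
contact_force: [-0.4, 0.6, -0.8]
width: -0.0003
```

Emit:
{"api": "send_rows", "payload": {"travel": [[0,0,1],[0,0,1],[0,0,0]], "dr": [[0,0,0],[0,0,0],[0,0,0]], "grip": [0,0,0]}}

```text
t: 26.0
position: [0.5163, 0.2737, 0.025]
ee_rot: [0.995, 0.105, -0.001, 0.0]
contact_force: [-0.6, -0.1, 0.4]
width: -0.0002
```

Emit:
{"api": "send_rows", "payload": {"travel": [[0,0,1],[0,0,1],[0,0,0]], "dr": [[0,0,0],[0,0,0],[0,0,0]], "grip": [0,0,0]}}

```text
t: 26.38
position: [0.5164, 0.2737, 0.0229]
ee_rot: [0.995, 0.105, -0.001, 0.0]
contact_force: [0.7, -0.1, 0.6]
width: 0.0002
```

Emit:
{"api": "send_rows", "payload": {"travel": [[0,0,1],[0,0,1],[0,0,0]], "dr": [[0,0,0],[0,0,0],[0,0,0]], "grip": [0,0,0]}}

```text
t: 26.75
position: [0.5164, 0.2737, 0.0209]
ee_rot: [0.995, 0.105, -0.001, 0.0]
contact_force: [-0.2, -0.3, 1.4]
width: -0.0002
```

Emit:
{"api": "send_rows", "payload": {"travel": [[0,0,1],[0,0,1],[0,0,0]], "dr": [[0,0,0],[0,0,0],[0,0,0]], "grip": [0,0,0]}}

```text
t: 27.12
position: [0.5164, 0.2737, 0.0189]
ee_rot: [0.995, 0.105, -0.001, 0.0]
contact_force: [-1.3, -0.1, 0.3]
width: 0.0002
```

Run:
```python
from pl import *
where()
S=cam('side')
im=cv2.resize(S[0]['color'][150:210,310:385,::-1],None,fx=10,fy=10,interpolation=cv2.INTER_NEAREST);cv2.imwrite('pics/d1.png',cv2.convertScaleAbs(im,alpha=1.3,beta=20))
for z in (.037,.042,.047):
  for dx in(-.011,.011):
    c,s=np.cos(.21),np.sin(.21);r,cc=proj(S,(.5164+c*dx,.2737+s*dx,z));print(z,dx,(cc-310)*10+5,(r-150)*10+5)
```

```text
Fb x 69.6 z 23.6 th 0.0025 lat -0.18 yaw 0.2098 | tipz 42.4 nearbot 24.0 F local -1.3 0.2 0.3 w 0.2
0.037 -0.011 166.20348035103575 213.9096623770692
0.037 0.011 201.37234100686044 257.50974619998146
0.042 -0.011 168.24416254137986 202.2204058102227
0.042 0.011 203.51903070615663 245.809257803202
0.047 -0.011 170.2946961752508 190.47471906944736
0.047 0.011 205.67618782462148 234.05171695186255
```

View pics/d1.png

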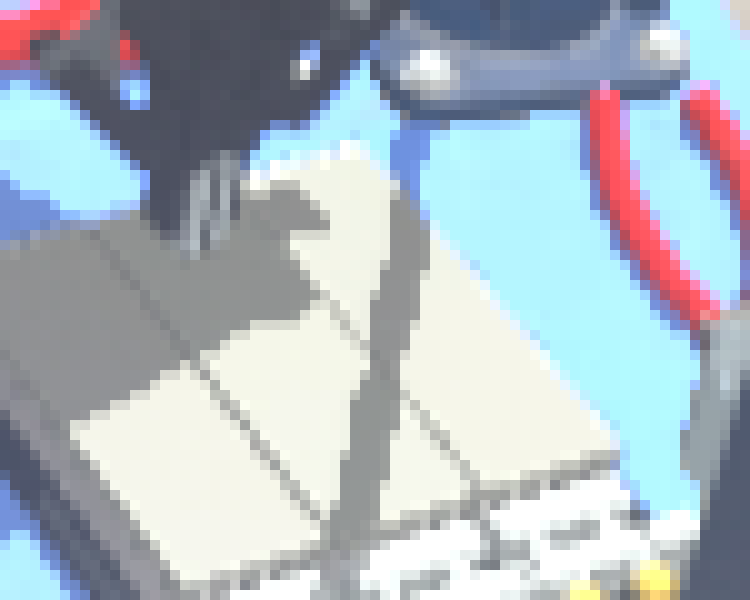

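Emit:
{"api": "send_rows", "payload": {"travel": [[0,0,1],[0,0,1],[0,0,0]], "dr": [[0,0,0],[0,0,0],[0,0,0]], "grip": [0,0,0]}}

```text
t: 27.55
position: [0.5164, 0.2737, 0.0169]
ee_rot: [0.994, 0.105, -0.001, 0.0]
contact_force: [0.6, 0.0, 0.7]
width: 0.0002
```

Emit:
{"api": "send_rows", "payload": {"travel": [[0,0,1],[0,0,0]], "dr": [[0,0,0],[0,0,0]], "grip": [0,0]}}

```text
t: 27.8
position: [0.5165, 0.2738, 0.0166]
ee_rot: [0.995, 0.105, -0.001, 0.0]
contact_force: [-4.6, -0.1, 15.0]
width: -0.0002
```

Emit:
{"api": "send_rows", "payload": {"travel": [[0,0,1],[0,0,0]], "dr": [[0,0,0],[0,0,0]], "grip": [0,0]}}

```text
t: 28.05
position: [0.5165, 0.2738, 0.0165]
ee_rot: [0.994, 0.105, -0.001, 0.0]
contact_force: [-9.7, -3.2, 33.5]
width: 0.0
```

Emit:
{"api": "send_rows", "payload": {"travel": [[0,0,-6],[20,0,0],[28,0,0],[27,0,0],[0,0,0]], "dr": [[0,0,0],[0,0,0],[0,0,0],[0,0,0],[0,0,0]], "grip": [0,0,0,0,0]}}

```text
t: 28.68
position: [0.5917, 0.2896, 0.0207]
ee_rot: [0.995, 0.104, -0.0, -0.0]
contact_force: [-0.2, -0.1, -0.1]
width: 0.0001
```

Run:
```python
from pl import *
where();print(sense()['position'])
```

```text
Fb x 146.6 z 25.7 th 0.0007 lat -0.31 yaw 0.2093 | tipz 44.2 nearbot 25.8 F local -0.2 -0.0 -0.1 w 0.1
[0.5917002  0.28957815 0.02074181]
```

Emit:
{"api": "send_rows", "payload": {"travel": [[0,0,2],[0,0,1],[0,0,0]], "dr": [[0,0,0],[0,0,0],[0,0,0]], "grip": [0,0,0]}}

```text
t: 29.05
position: [0.5891, 0.2892, 0.0177]
ee_rot: [0.994, 0.105, -0.001, 0.0]
contact_force: [0.3, -1.0, -0.2]
width: -0.0001
```

Emit:
{"api": "send_rows", "payload": {"travel": [[0,0,1],[0,0,0]], "dr": [[0,0,0],[0,0,0]], "grip": [0,0]}}

```text
t: 29.3
position: [0.5896, 0.2893, 0.0168]
ee_rot: [0.994, 0.105, -0.001, 0.0]
contact_force: [0.3, -0.5, 1.0]
width: -0.0002
```

Emit:
{"api": "send_rows", "payload": {"travel": [[0,0,0.7],[0,0,0]], "dr": [[0,0,0],[0,0,0]], "grip": [0,0]}}

```text
t: 29.55
position: [0.5897, 0.2893, 0.0167]
ee_rot: [0.995, 0.105, -0.001, 0.0]
contact_force: [-3.4, -1.2, 8.7]
width: 0.0004
```

Emit:
{"api": "send_rows", "payload": {"travel": [[0,0,-10],[0,0,-30],[-20,0,-45],[-30,0,-45],[-30,20,-30]], "dr": [[0,0,0],[0,0,0],[0,0,0],[0,0,0],[0,0,0]], "grip": [0,0,0,0,0]}}

```text
t: 30.18
position: [0.5158, 0.2538, 0.1788]
ee_rot: [0.994, 0.105, 0.0, -0.0]
contact_force: [0.2, -0.5, 0.9]
width: 0.0002
```

Emit:
{"api": "send_rows", "payload": {"travel": [[-10,40,-20],[0,45,-20],[0,30,0],[0,0,0]], "dr": [[0,0,0],[0,0,0],[0,0,0],[0,0,0]], "grip": [0,0,0,0]}}

```text
t: 30.68
position: [0.5308, 0.1369, 0.2172]
ee_rot: [0.995, 0.103, -0.001, 0.0]
contact_force: [-0.4, -0.3, 0.4]
width: 0.0001
```

Run:
```python
from pl import *
from hm import *
where()
S=cam('side');T=cam('top','e3.png')
im=cv2.resize(S[0]['color'][150:210,310:385,::-1],None,fx=10,fy=10,interpolation=cv2.INTER_NEAREST);cv2.imwrite('pics/e1.png',cv2.convertScaleAbs(im,alpha=1.3,beta=20))
OUT=[((-73,s*77,37),(73,s*77,37)) for s in(1,-1)]
ov(S,[(rect(-75,75,-77,-27,37)+rect(-75,75,27,77,37)+rect(-75,75,-25,25,37),H,(0,0,255))],'e2.png',(150,225,295,385),8)
for n,C in(('side',S),('top',T)):
    for d in mark_of(n,'whetstone_centre')[:3]: print(n,round(d['p'],2),np.round(onplane(C,d['position'],.0245),4))
```

```text
Fb x 55.2 z 222.0 th 0.0013 lat -136.90 yaw 0.2073 | tipz 240.7 nearbot 222.2 F local -0.4 -0.2 0.4 w 0.1
side 0.97 [0.5679 0.286  0.0245]
```

View pics/e2.png

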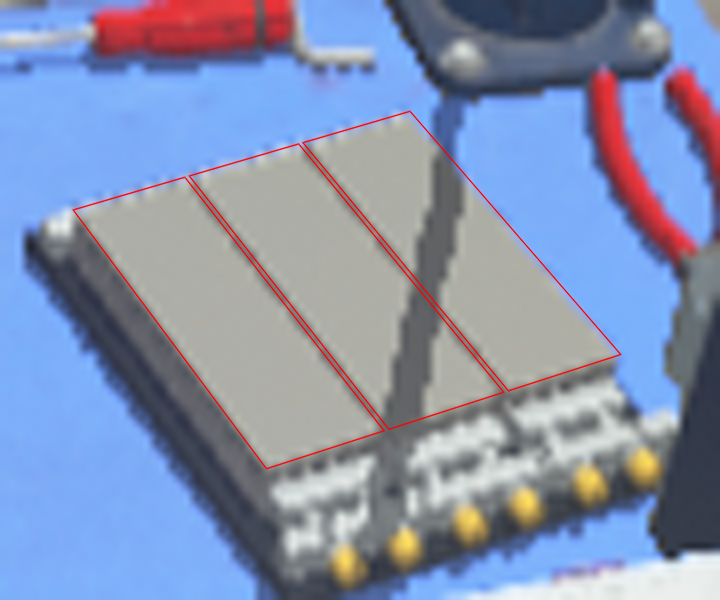

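View pics/e1.png

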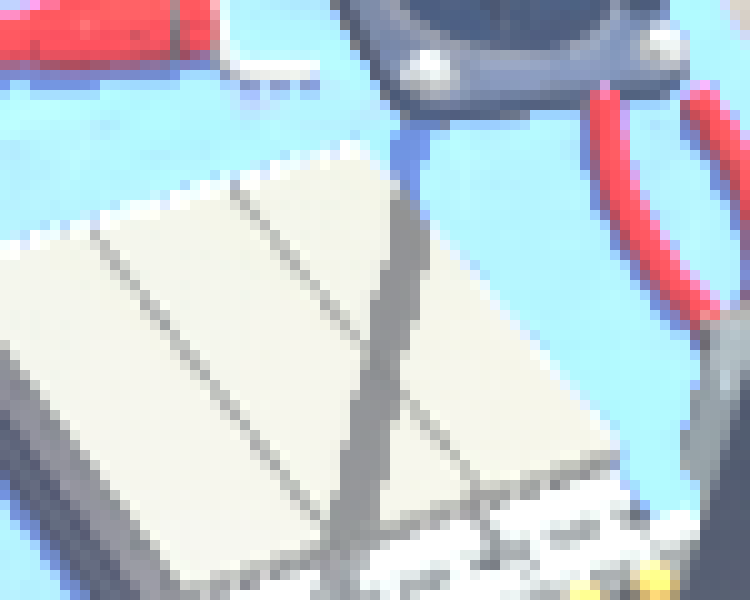

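The three tops are flush, the stone ends line up and both gaps are even (side crop e2: middle stone's corners near (190,176) and (503,390)). The gripper is clear.

```bash
python3 -c "
from cell import *
s=sense();print(s['t'],s['dq'],s['contact_force']);print(sign_off())"
```

```text
30.875 [ 0.00551357  0.00297221 -0.00134811 -0.00162321  0.00199759 -0.00379321] [ 0.43370059 -0.57839313  0.85388817]
the job is handed in; nothing more can be done
None
```

The whetstone is seated in the middle bay and released. I handed the job in at about 31 s of the 54 s limit; no verdict was reported.

**How it went:** I gripped the stone near its robot-side end and carried it over the grinder. I lowered it tilted between the two neighbours and pushed the jaw back until the wrist force read about 9 N. I then brought the near end down behind the bar and let go. Pressing with shut fingers at the near end gave up to 33 N, and the stone did not move further.

**Last checks:**
- **Flatness:** probing near the fixed bar and about 75 mm farther along met the top at the same tool height, within about 0.2 mm.
- **Alignment:** in the side camera picture the three stone tops look flush, their ends line up, and the gaps on both sides are even. The neighbours still match the outline I fitted at the start.
- **At hand-in:** the wrist force was about zero and the arm was well clear of the stones.

**What disagreed or could not be checked:**
- The network put the stone's centre in the side picture about 4 mm nearer the robot than I expect. Its marks were several mm off earlier too, and the outline match does not support it.
- The network found no stone in the last top picture, so there was no second view.
- I could not read the jaw position directly; the stone lying flat with its ends in line implies about 6 mm.
- Before release, fits of the held stone's sideways position were only good to 1–2 mm, so I lowered it watching the force, which showed no clear contact with the neighbours.
- I did not check the positions of the other things on the bench at the end.

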